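# Feed one tube blank with a single turn of the hand feeder

## Task

Set the short piece of rectangular steel tube upright on its narrow side in the hand feeder's loading trough, between the brass pusher and the blue clamp tunnel. Then take the flywheel's black handle and turn it clockwise (seen from above), slowly and smoothly, one full turn, so that the pusher drives the tube into the tunnel and draws back; finish by feeling for the trip stop, keep the wheel gently but firmly pressed against it for about a second, then let go. Do not push the tube into the tunnel by hand, do not force the wheel, and leave the other things on the bench where they are.

Things in the scene. Friction and masses are not known exactly. Their poses are not given: they have to be found in the camera images.
- feeder: The fixed hand feeder: grey base plate 250 x 360 x 12 mm, blue gearbox 150 x 150 mm under a steel flywheel and, beside it, the trough with pusher and clamp tunnel. Origin on the bench under the flywheel's axle. Its x runs along the trough from pusher to tunnel, its y from trough to flywheel, z up. The trough's centre line is at y = -190 mm. Yaw varies up to 14 degrees either way.
- bay (a point): Centre of the loading bay on the trough's floor, 50 mm above the bench; axes as the feeder's. Trough 29 mm wide between side walls 12 mm high and 9 mm thick. Open above from the brass pusher's face (at x = -45 to -40 mm at the start; pusher 25 mm wide, 34 mm high) to the tunnel at x = +50 mm. Stand the blank with its origin at x = -5 to +15 mm, its length along x.
- tunnel (a point): Where the origin of a pushed blank should come to lie in the clamp tunnel: on the trough's floor, 65 mm past the bay; axes as the feeder's. Blue tunnel walls 46 mm high, 29 mm apart, 80 mm long from x = -15 mm, two bridges across with tops 54 mm over the floor; far end open.
- blank: The blank: a loose 60 mm length of bright steel rectangular tube, 25 mm wide (y), 40 mm high (z), standing on its 25 mm side; length and bore along its x. Origin at the centre of its underside. About 0.16 kg. Either end may lead. A copper round stub stands nearby and is not the blank; the two may change places.
- axle (a point): On the flywheel's axis, at the upper face of the steel disc (176 mm in diameter, 18 mm thick), 115 mm above the bench. The rigid trip stop arrests the wheel after one full clockwise turn, the handle then within 12 degrees of the feeder's -x side. Its exact place is not shown anywhere: the stop collar sits differently each time, so feel for it.
- handle: The flywheel's black handle: an upright round sleeve, 26 mm in diameter, its foot 118 mm and its top 188 mm above the bench; origin at the centre of its foot, 70 mm from the axle. It starts on the feeder's -x side of the axle, up to 15 degrees clockwise of that stop. It spins freely on its pin, so a hand gripping it need not turn with the wheel; its own yaw means nothing.
- flywheel (a joint): Twist in rad of the flywheel on its shaft, through a stiff spring coupling of 60 N m per rad: the torque put on the wheel, positive when driven clockwise. 10 N at the handle gives 0.0117 (0.8 mm). On the trip stop, press with 9 to 16 N along the handle's circle for at least half a second. Past 0.03 either way, about 25 N, the coupling is overloaded and the job spoiled.
- pusher (a joint): The brass pusher's advance in m: about 0 drawn back, 0.080 at half a turn, 0 again after a full turn. Driven by the wheel only. Its spring resists in the first half turn (up to about 10 N at the handle) and drives the wheel on in the second, so keep hold: faster than 0.2 m/s spoils the job. Near the stop turning takes about 3 N and the wheel stays where it is left.
- stub: Bystander: copper tube stub standing up, 32 mm in diameter, 50 mm high; origin under its centre.
- wrench: Bystander: a wrench lying flat.
- hammer: Bystander: a hammer lying flat.
- oil: Bystander: yellow bottle, 60 mm in diameter, 130 mm high.
- bowl: Bystander: steel bowl, 170 mm wide, 60 mm high.
- partsbin: Bystander: red open bin, 160 x 110 x 60 mm.
- driver: Bystander: a screwdriver lying flat.
- spacer: Bystander: aluminium disc, 36 mm in diameter, 30 mm high.
There are look-alikes about, which are no part of the job. Of the things like the blank, leave any that is green or pink; of the rest the larger one is meant.

How it is judged:
By the outcome, as a careful person would: the job done as asked, in the order asked, and still so for the second after the job is handed in, with the robot touching nothing.
It also fails if it takes over 72 s, if anything falls off the work surface, if the arm or the gripper's body presses on something with over 40 N, if the wrist force passes 120 N, or if a joint passes its speed limit or range.

## Robot

A 7-joint arm with a two-finger parallel gripper is mounted at the origin on the work surface. World frame = base frame: x ahead of the robot, y to its left, z up, the work surface at z = 0. Lengths are in m, angles in rad, forces in N, time in s.
With the tool pointing down it reaches from about 0.425 to 1.025 m from the base axis. Payload 9.4 kg.
Tool frame: the origin (TCP) lies at the very end of the fingers, on their centre line; the grasp point (between the pads) lies 19 mm behind it (env.grip_point_offset is the distance from the TCP to the grasp point, in m); z points along the fingers, y is the direction in which the jaws open and shut (so a half turn about z gives the same grasp; the last joint's range is limited). The gripper opens to 85 mm and grips with 20 to 120 N. Pads are 22 mm wide; open, the fingers measure 114 mm over their backs; the gripper's body (76 mm by 85 mm) begins 54 mm behind the grasp point. The pads swing forward as they close: fully open they stand 13 mm farther back than shut.
Start: joints at [1.032, 0.599, -0.003, 1.599, 0.002, 0.943, -0.08], TCP at [0.323, -0.649, 0.231] pointing down, gripper open.
Joint ranges: [-2.57, 2.57], [-0.35, 1.97], [-1.29, 1.29], [0.11, 2.56], [-1.05, 4.19], [0.11, 1.86], [-2.63, 2.63]. Speed limits (rad/s): [2.22, 2.22, 3.01, 3.01, 3.14, 3.14, 3.14].

## Interface

Orientations are given as a unit quaternion [w, x, y, z].
In Python, from cell import telemetry, viewer, job, env gives the robot as it stands.
- The arm moves only by the tool play_rows, never from a script. Its argument "series" is a list of rows, each an object of numbers: "x", "y", "z": the shift along the tool's x, y, z in units of 40 mm (1.0 is 40 mm); "roll": the turn about the tool's z in degrees; "claw": the gripper command: -1 is shut, 1 is fully open, values between are in proportion. In form: [{"x": .., "y": .., "z": .., "roll": .., "claw": ..}, ...]. A call has 1 to 8 rows; each row is the pose to reach, as a shift and turn from the pose commanded when the call began, along the tool's axes at that moment; what a row does not reach only later rows make up. A row lasts 1/8 s, in which the tool goes at most 62.5 mm and 10.7 degrees, less where a joint would pass 70% of its speed; a pose out of reach is approached as far as the arm can. A call with a gripper value outside its range is refused whole. The fingers move at their own pace and stop on an object; "newtons" is the grip in N (left out, the last holds). Time passes only in rows, so rows that repeat a pose let the fingers close. It gives the time, the measured TCP pose, the force and the opening at its end, in the units of the state.
- telemetry.sense(): the state, without advancing time (a new reading comes with each control period).
- viewer.get_image(name): name is "side" or "top" or "wrist"; returns (picture, depth): 480x640x3 uint8, blue, green, red; 480x640 float32, m along the optical axis (not along the pixel's ray), 0 where there is no reading.
- viewer.get_calibration(name): a dict with "camera_matrix" (3x3 intrinsics, pixels), "position" and "attitude" of the camera in the world. Camera axes: x right, y down, z forward; pixel columns grow to the right and rows downward; lengths in m; the calibration is good to about 2 mm. A picture is of the moment at which its call begins: read the wrist's pose just before it. get_calibration takes no time and is no camera call; for the wrist camera it gives the pose at the moment of the call.
- job.finish_job(): hands the job in, once; it reports no verdict.
Trained networks look in the newest picture that a camera, given by its name, has taken for a name from the list of things; names that differ only in an ending like _2 or _b are one class to them, and where a whole thing is asked for, a point or a joint stands for the part that bears it (a point fixed in the world has none). Each returns a list of dicts, best first, with "confidence" (0 to 1); they miss things now and then, are a little off and sometimes report something else, mostly with a low value. They report only what shows in the picture. A call takes as long as a camera call. They do not tell look-alikes from the thing itself.
- viewer.recognise(camera, label): "rect" ([centre column, centre row, width, height] in pixels, round what is visible of it).
- viewer.outline_of(camera, label): "pixels" (480x640 bool, what is visible of it) and "rect" ([centre column, centre row, width, height] in pixels, round what is visible of it).
- viewer.mark_of(camera, label): "location" ([column, row] in pixels: a listed point, or the origin of a listed thing).
The state is a dict: "time_s": time; "joint_pos": joint angles; "joint_velocities": joint speeds; "tau": joint torques, N m; "ee_pos": TCP position; "tcp_rot": TCP orientation; "contact_force": force on the tool from outside, world axes, zero at the start; "wrist_torque": the same for the moment, N m; "opening": finger opening in m.
Only numpy, scipy, OpenCV 4.12 (cv2) and the standard library are available. Lean on these libraries where they do the work, as an engineer would, in place of code of your own. Each camera call takes 0.05 s, during which the arm holds its last target.

## Working session

There is one attempt and no reset: what is moved stays moved. The work goes in short steps, Python scripts to look and compute and a tool call to move; the robot and the scene stay as the last step left them, time stands still between calls to the robot, and variables do not carry over. Pictures are saved under pics/ and viewed, and the job is handed in when it is done.

Besides the shell and the picture viewer there is one more tool, called after "Call:" as name(argument=value, ...) on one line, values as JSON. play_rows: Moves the arm, as the interface text tells. Its arguments: {"type":"object","properties":{"series":{"type":"array"},"newtons":{"type":"number"}},"required":["series"]}

```bash
ls; mkdir -p pics
python3 - <<'E'
from cell import telemetry, viewer, job, env
import cv2
s=telemetry.sense(); print({k:s[k] for k in ['time_s','ee_pos','tcp_rot','contact_force','opening']}, env.grip_point_offset)
for n in ['side','top','wrist']:
    im,d=viewer.get_image(n); cv2.imwrite(f'pics/a_{n}.png',im)
    c=viewer.get_calibration(n); print(n,c)
E
```

```text
pics
{'time_s': 0.0, 'ee_pos': array([ 0.32282535, -0.64864614,  0.23042376]), 'tcp_rot': array([-7.18098007e-04,  9.73452508e-01,  2.28887827e-01, -2.46964379e-04]), 'contact_force': array([-0.01414167,  0.32213138, -0.76470482]), 'opening': 0.08513136808888751} 0.0187
side {'camera_matrix': array([[575.59421115,   0.        , 314.20641261],
       [  0.        , 575.59421115, 238.3622926 ],
       [  0.        ,   0.        ,   1.        ]]), 'position': array([ 0.3109172 , -0.87837395,  0.97129785]), 'attitude': array([-0.38481366,  0.91433192, -0.11267728,  0.05673987])}
top {'camera_matrix': array([[568.58421625,   0.        , 313.27766776],
       [  0.        , 568.58421625, 233.10101279],
       [  0.        ,   0.        ,   1.        ]]), 'position': array([ 0.27806395, -0.02805205,  1.41660057]), 'attitude': array([ 0.07495047, -0.68316759,  0.72211964, -0.0787889 ])}
wrist {'camera_matrix': array([[388.17563803,   0.        , 319.72044067],
       [  0.        , 388.17563803, 241.48996635],
       [  0.        ,   0.        ,   1.        ]]), 'position': array([ 0.38492155, -0.61812106,  0.3731629 ]), 'attitude': array([ 0.11754259,  0.84189349, -0.52155386, -0.073353  ])}
```

View pics/a_side.png

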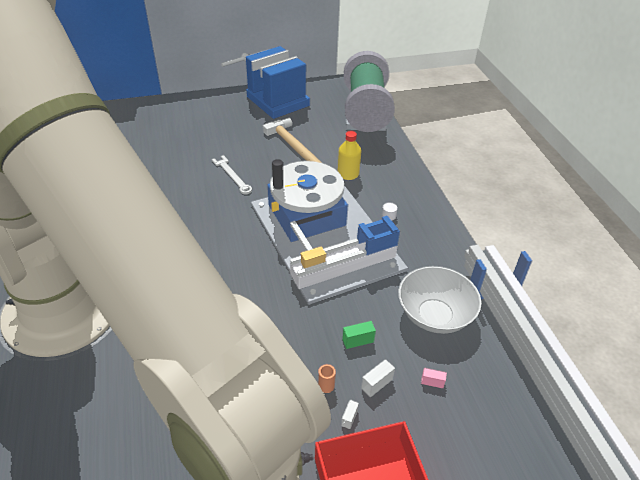

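View pics/a_top.png

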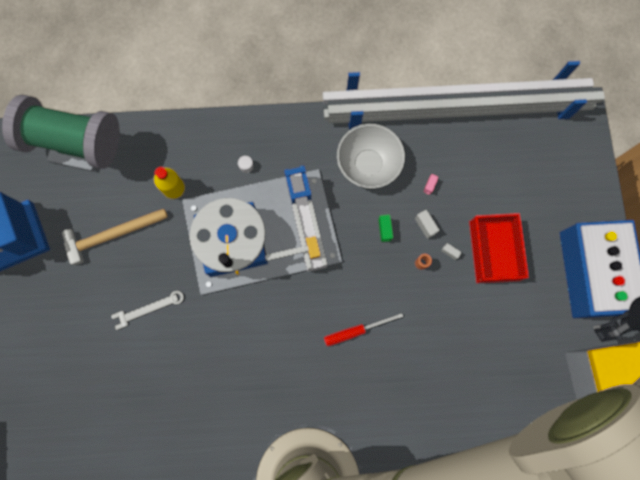

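View pics/a_wrist.png

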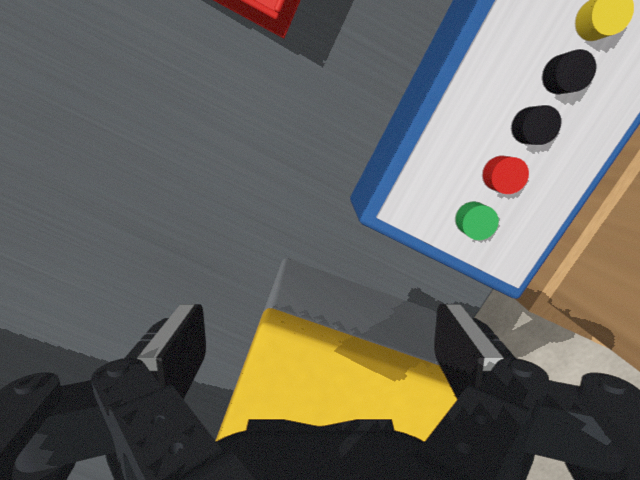

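```bash
cat > h.py <<'E'
import numpy as np, cv2
from scipy.spatial.transform import Rotation as R
from cell import telemetry, viewer, job, env
def rot(q): return R.from_quat([q[1],q[2],q[3],q[0]]).as_matrix()
def cloud(d,c):
    K=c['camera_matrix']; v,u=np.mgrid[0:480,0:640]
    p=np.stack([(u-K[0,2])/K[0,0]*d,(v-K[1,2])/K[1,1]*d,d],-1)
    return p@rot(c['attitude']).T+np.array(c['position'])
def ray(c,px):
    K=c['camera_matrix']; r=rot(c['attitude'])@np.array([(px[0]-K[0,2])/K[0,0],(px[1]-K[1,2])/K[1,1],1.]); return np.array(c['position']),r
def at_z(c,px,z):
    o,r=ray(c,px); return o+r*(z-o[2])/r[2]
def proj(c,p):
    q=rot(c['attitude']).T@(np.array(p)-c['position']); K=c['camera_matrix']; return K[:2,:2]@(q[:2]/q[2])+K[:2,2]
def tri(c1,p1,c2,p2):
    o1,r1=ray(c1,p1);o2,r2=ray(c2,p2)
    A=np.stack([r1,-r2],1); s=np.linalg.lstsq(A,o2-o1,rcond=None)[0]
    a=o1+s[0]*r1;b=o2+s[1]*r2; return (a+b)/2,np.linalg.norm(a-b)
E
python3 - <<'E'
from h import *
dd={}
for n in ['side','top']:
    im,d=viewer.get_image(n); dd[n]=(im,d); np.savez(f'{n}.npz',im=im,d=d)
    c=viewer.get_calibration(n)
    P=cloud(d,c); np.save(f'{n}_P.npy',P)
    for l in ['blank','stub','axle','handle','feeder','bay','tunnel','flywheel','spacer']:
        for m in viewer.mark_of(n,l)[:4]: print(n,l,np.round(m['location'],1),round(m['confidence'],2))
    for m in viewer.outline_of(n,'blank'):
        q=P[m['pixels']]; 
        print(n,'outl',np.round(m['rect'],0),round(m['confidence'],2),np.round(np.median(q,0),3),np.round(np.percentile(q[:,2],[5,95]),3))
im=dd['side'][0]; cv2.imwrite('pics/b_side.png',cv2.resize(im[310:450,300:460],None,fx=5,fy=4.2,interpolation=cv2.INTER_CUBIC)[:588])
im=dd['side'][0]; cv2.imwrite('pics/b_side2.png',cv2.resize(im[140:310,240:420],None,fx=3.5,fy=3.5,interpolation=cv2.INTER_CUBIC)[:588])
print(telemetry.sense()['time_s'])
E
```

```text
side blank [377.5 381.7] 0.97
side blank [355.5 338.8] 0.8
side blank [353.  414.3] 0.78
side blank [430.6 382.5] 0.55
side stub [328. 384.] 0.81
side axle [308.8 180.6] 0.96
side handle [281.4 186.8] 0.76
side handle [386.6 212.3] 0.32
side bay [342.9 258.3] 0.96
side tunnel [367.2 248.7] 0.67Traceback (most recent call last):
  File "<stdin>", line 8, in <module>
ValueError: it knows: axle, bay, blank, bowl, driver, feeder, hammer, handle, oil, partsbin, spacer, stub, tunnel, wrench
```

Run:
```python
from h import *
dd={}
M={}
for n in ['side','top']:
    im,d=viewer.get_image(n); dd[n]=(im,d); np.savez(f'{n}.npz',im=im,d=d)
    c=viewer.get_calibration(n)
    P=cloud(d,c); np.save(f'{n}_P.npy',P)
    for l in ['blank','axle','handle','feeder','bay','tunnel']:
        ms=viewer.mark_of(n,l)
        if ms: M[n,l]=ms[0]['location']
        for m in ms[:4]: print(n,l,np.round(m['location'],1),round(m['confidence'],2))
    for m in viewer.outline_of(n,'blank'):
        q=P[m['pixels']]; 
        print(n,'outl',np.round(m['rect'],0),round(m['confidence'],2),np.round(np.median(q,0),3),np.round(np.percentile(q[:,2],[5,95]),3))
for l in ['blank','axle','handle','feeder','bay','tunnel']:
    if ('side',l) in M and ('top',l) in M:
        a,e=tri(viewer.get_calibration('side'),M['side',l],viewer.get_calibration('top'),M['top',l]); print(l,np.round(a,4),round(e,4))
im=dd['side'][0]; cv2.imwrite('pics/b_side.png',cv2.resize(im[310:450,300:460],None,fx=5,fy=4.2,interpolation=cv2.INTER_CUBIC)[:588])
im=dd['side'][0]; cv2.imwrite('pics/b_side2.png',cv2.resize(im[140:310,240:420],None,fx=3.5,fy=3.5,interpolation=cv2.INTER_CUBIC)[:588])
print(telemetry.sense()['time_s'])
```

```text
side blank [356.2 338.5] 0.95
side blank [348.9 419. ] 0.83
side blank [376.5 383.9] 0.71
side blank [427.9 379.1] 0.55
side axle [307.5 182.7] 0.81
side handle [278.3 182.8] 0.73
side feeder [303.4 215.6] 0.77
side feeder [297.9 150.5] 0.52
side bay [342.1 255.8] 0.96
side bay [326.4 382.8] 0.63
side tunnel [367.1 249.3] 0.88
side tunnel [438.3 316.4] 0.28
side outl [360. 334.  34.  33.] 0.9 [ 0.585 -0.238  0.035] [0.003 0.042]
side outl [378. 381.  32.  37.] 0.65 [ 0.59  -0.337  0.037] [0.001 0.042]
top blank [424.1 224.1] 0.75
top blank [427.6 182.8] 0.63
top blank [452.  251.5] 0.43
top axle [226.4 234.2] 0.79
top axle [493.3 248.7] 0.57
top handle [226.8 264.4] 0.54
top feeder [233.3 243.1] 0.97
top feeder [117.2 234.5] 0.47
top bay [306.8 222.4] 0.8
top tunnel [299.8 197.3] 0.78
top tunnel [367.2 162.8] 0.23
top outl [426. 224.  25.  28.] 0.65 [ 0.591 -0.327  0.037] [0.    0.045]
top outl [387. 228.  14.  28.] 0.65 [ 0.584 -0.223  0.038] [-0.     0.044]
top outl [452. 252.  19.  18.] 0.44 [ 0.52  -0.384  0.025] [0.008 0.032]
top outl [432. 186.  15.  20.] 0.44 [ 0.695 -0.35   0.027] [-0.002  0.032]
top outl [225. 261.  16.  16.] 0.22 [0.502 0.154 0.186] [0.139 0.191]
blank [ 0.5621 -0.3025  0.1205] 0.019
axle [0.5765 0.1607 0.1115] 0.0022
handle [0.504  0.1594 0.125 ] 0.0057
feeder [0.5708 0.1585 0.011 ] 0.0068
bay [ 0.6101 -0.0296  0.045 ] 0.0013
tunnel [ 0.6762 -0.0152  0.0367] 0.0023
1.35
```

View pics/b_side.png

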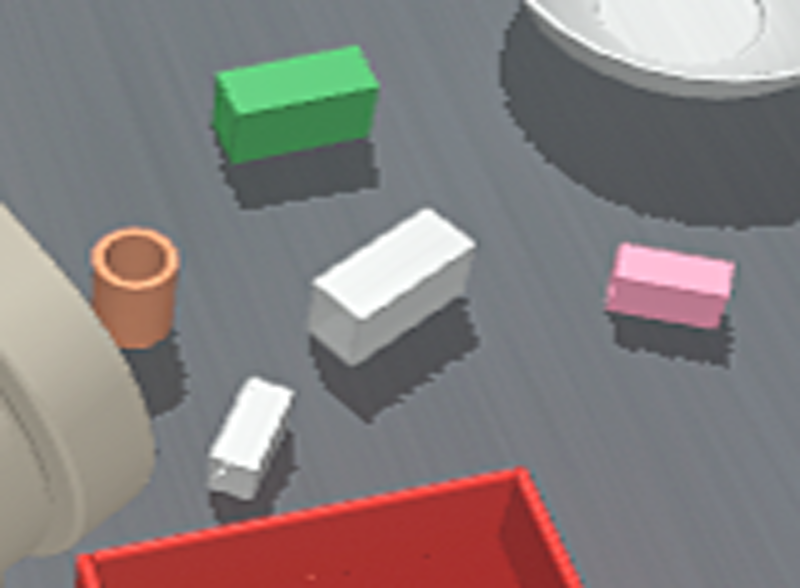

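View pics/b_side2.png

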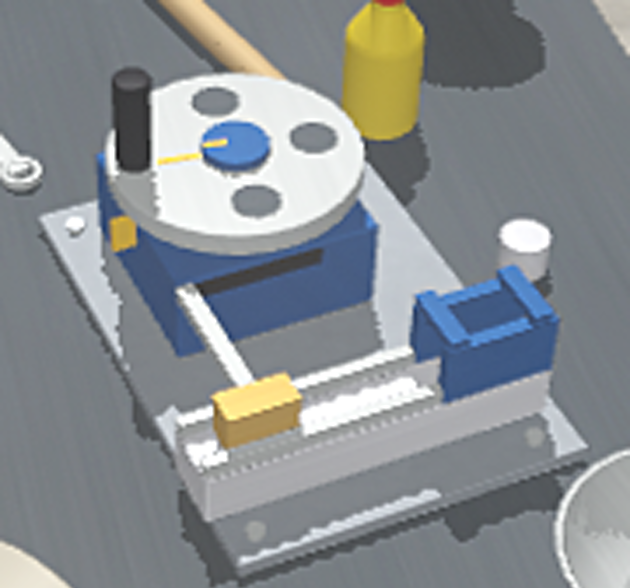

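Run:
```python
from h import *
def box(sel,name):
    sel=sel.astype(np.float32); r=cv2.minAreaRect(sel[:,:2]*1000); print(name,len(sel),np.round(r[0],1),np.round(r[1],1),round(r[2],1),'z',np.round(np.median(sel[:,2]),4))
for n in ['side','top']:
    P=np.load(f'{n}_P.npy').reshape(-1,3)
    w=(np.hypot(P[:,0]-.59,P[:,1]+.332)<.05)&(P[:,2]>.034)&(P[:,2]<.055); box(P[w],n+' blank')
    w=(np.hypot(P[:,0]-.58,P[:,1]-.16)<.12)&(P[:,2]>.105)&(P[:,2]<.125); q=P[w].astype(np.float32); print(n,'disc',cv2.minEnclosingCircle(q[:,:2]*1000),np.median(q[:,2]))
    w=(np.hypot(P[:,0]-.505,P[:,1]-.155)<.03)&(P[:,2]>.175)&(P[:,2]<.2); box(P[w],n+' handle')
    w=(np.hypot(P[:,0]-.65,P[:,1]+.02)<.15)&(P[:,2]>.085)&(P[:,2]<.12)&(P[:,1]<.04); box(P[w],n+' high trough')
    w=(np.abs(P[:,0]-.62)<.3)&(np.abs(P[:,1]-.05)<.26)&(P[:,2]>.008)&(P[:,2]<.016); box(P[w],n+' base')
s=telemetry.sense()
c=viewer.get_calibration('wrist'); Rt=rot(s['tcp_rot']); print(np.round(Rt,3)); print('cam in tool',np.round(Rt.T@(c['position']-s['ee_pos']),4)); print(np.round(Rt.T@rot(c['attitude']),3))
```

```text
side blank 404 [ 593.4 -333. ] [63.7 27.2] 26.7 z 0.0396
side disc ((576.7881469726562, 156.85752868652344), 92.07228088378906) 0.11533655
side handle 106 [505.7 154.9] [28.1 25.1] 68.2 z 0.1864
side high trough 640 [624.6 -28.5] [224.4  54.6] 10.5 z 0.0966
side base 4507 [643.8  53.1] [342.4 600.5] 15.0 z 0.0121
top blank 245 [ 593.4 -330.3] [60. 28.] 26.4 z 0.0399
top disc ((574.649169921875, 158.65277099609375), 88.26893615722656) 0.11572125
top handle 116 [504.6 157.7] [24.8 23.5] 86.6 z 0.1877
top high trough 536 [628.9 -19.3] [ 92.5 224.1] 84.0 z 0.0997
top base 6032 [620.   49.7] [599.  518.3] 0.0 z 0.0122
[[ 0.895  0.446 -0.   ]
 [ 0.446 -0.895 -0.   ]
 [-0.    -0.    -1.   ]]
cam in tool [ 6.920e-02  1.000e-04 -1.426e-01]
[[-0.    -0.962 -0.274]
 [ 1.    -0.001  0.   ]
 [-0.    -0.274  0.962]]
```

Call:
play_rows(series=[{"x":0.6,"y":-0.25,"z":0,"claw":1},{"x":1.8,"y":-0.75,"z":0,"claw":1},{"x":3.1,"y":-1.3,"z":0,"claw":1},{"x":4.4,"y":-1.87,"z":0,"claw":1},{"x":5.7,"y":-2.42,"z":0.2,"claw":1},{"x":7.0,"y":-2.98,"z":0.5,"claw":1},{"x":8.3,"y":-3.53,"z":0.9,"claw":1},{"x":9.2,"y":-3.91,"z":1.2,"claw":1}])

```text
$.series[0]: bad value
```

Call:
play_rows(series=[{"x":0.3,"y":-0.13,"z":0.2,"claw":1},{"x":0.39,"y":-0.17,"z":0.3,"claw":1},{"x":0.39,"y":-0.17,"z":0.3,"claw":1}])

```text
$.series[0]: bad value
```

```bash
cat > meas.py <<'E'
from h import *
import sys
s=telemetry.sense(); print(s['time_s'],np.round(s['ee_pos'],4),np.round(s['contact_force'],2))
c=viewer.get_calibration('wrist'); im,d=viewer.get_image('wrist'); cv2.imwrite(f'pics/{sys.argv[1]}.png',im)
P=cloud(d,c); np.savez(sys.argv[1]+'.npz',P=P,im=im,d=d)
Rt=rot(s['tcp_rot']); print('tool x yaw',np.degrees(np.arctan2(Rt[1,0],Rt[0,0])),np.round(Rt[2],4))
E
python3 - <<'E'
import sys; sys.argv=['','w1']
exec(open('meas.py').read())
for m in viewer.outline_of('wrist','blank'):
    q=P[m['pixels']]; q=q[np.isfinite(q).all(1)]
    t=np.percentile(q[:,2],97); top=q[q[:,2]>t-.006].astype(np.float32)
    print(np.round(m['rect'],0),round(m['confidence'],2),'ztop',round(t,4)); r=cv2.minAreaRect(top[:,:2]*1000); print(r, np.median(top,0))
E
```

```text
1.35 [ 0.323  -0.6491  0.2313] [ 0.25  0.16 -0.39]
tool x yaw 26.45964296716749 [-1.e-04 -0.e+00 -1.e+00]
```

View pics/w1.png

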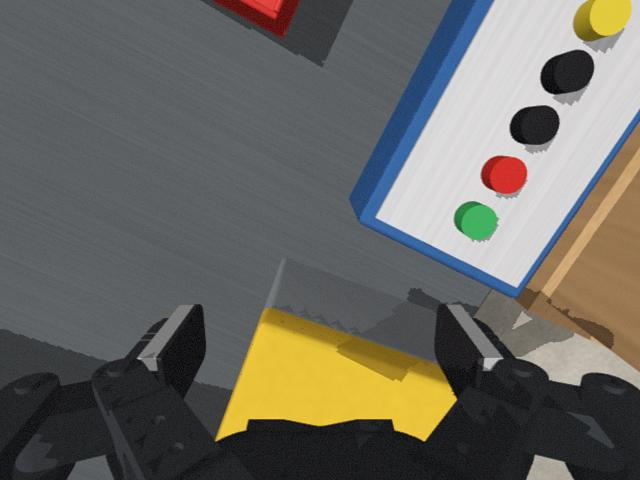

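Call:
play_rows(series=[{"x":0.6,"y":-0.25,"z":0,"roll":0,"claw":1},{"x":1.8,"y":-0.75,"z":0,"roll":0,"claw":1},{"x":3.1,"y":-1.3,"z":0,"roll":0,"claw":1},{"x":4.4,"y":-1.87,"z":0,"roll":0,"claw":1},{"x":5.7,"y":-2.42,"z":0.2,"roll":0,"claw":1},{"x":7.0,"y":-2.98,"z":0.5,"roll":0,"claw":1},{"x":8.3,"y":-3.53,"z":0.9,"roll":0,"claw":1},{"x":9.2,"y":-3.91,"z":1.2,"roll":0,"claw":1}])

```text
time_s: 2.45
ee_pos: [0.5852, -0.3403, 0.1828]
tcp_rot: [-0.001, 0.973, 0.231, 0.0]
contact_force: [0.4, -0.1, 0.2]
opening: 0.0853
```

Call:
play_rows(series=[{"x":0.2,"y":-0.09,"z":0.1,"roll":0,"claw":1},{"x":0.39,"y":-0.17,"z":0.3,"roll":0,"claw":1},{"x":0.39,"y":-0.17,"z":0.3,"roll":0,"claw":1},{"x":0.39,"y":-0.17,"z":0.3,"roll":0,"claw":1}])

```text
time_s: 2.95
ee_pos: [0.593, -0.3333, 0.1715]
tcp_rot: [0.0, 0.974, 0.228, -0.0]
contact_force: [-0.2, -1.3, -0.2]
opening: 0.0853
```

Run:
```python
import sys; sys.argv=['','w1']
exec(open('meas.py').read())
for m in viewer.outline_of('wrist','blank'):
    q=P[m['pixels']]; q=q[np.isfinite(q).all(1)]
    t=np.percentile(q[:,2],97); top=q[q[:,2]>t-.006].astype(np.float32)
    print(np.round(m['rect'],0),round(m['confidence'],2),'ztop',round(t,4)); r=cv2.minAreaRect(top[:,:2]*1000); print(r, np.median(top,0))
```

```text
2.95 [ 0.593  -0.3333  0.1715] [-0.18 -1.27 -0.25]
tool x yaw 26.357902910781434 [-4.e-04  5.e-04 -1.e+00]
[409. 104.  70.  58.] 0.97 ztop 0.0293
((681.5307006835938, -339.8277282714844), (24.67086410522461, 88.069580078125), 51.11164093017578) [ 0.6991878  -0.35348606  0.02796728]
[341. 323.  42.  57.] 0.92 ztop 0.0279
((576.328857421875, -345.9664306640625), (177.82310485839844, 25.777183532714844), 37.124088287353516) [ 0.52237374 -0.38660792  0.02657629]
[187. 168.  73.  93.] 0.6 ztop 0.0412
((616.2061767578125, -244.7772216796875), (54.62715148925781, 128.06491088867188), 56.96750259399414) [ 0.5900364  -0.22722591  0.03988018]
[317. 224.  35.  93.] 0.56 ztop 0.0412
((610.5953979492188, -323.5636291503906), (98.22151947021484, 24.791093826293945), 25.72197723388672) [ 0.5947702  -0.33116642  0.03993081]
```

View pics/w1.png

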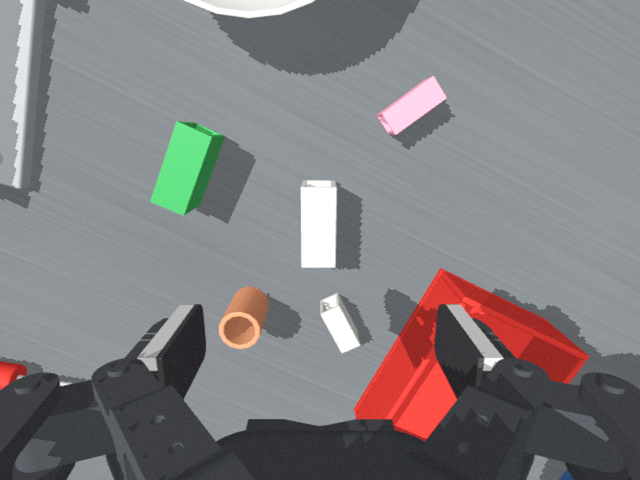

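Run:
```python
from h import *
z=np.load('w1.npz'); P=z['P']; q=P[170:285,290:350].reshape(-1,3)
q=q[(q[:,2]>.034)&(q[:,2]<.046)]
m=np.median(q,0)
for a in [24,25,26,27,28]:
    u=np.array([np.cos(np.radians(a)),np.sin(np.radians(a))]); v=np.array([-u[1],u[0]])
    A=q[:,:2]@u;B=q[:,:2]@v
    pa=np.percentile(A,[1,99]);pb=np.percentile(B,[1,99]); print(a,np.diff(pa),np.diff(pb),pa.mean()*u+pb.mean()*v,len(q))
```

```text
24 [0.05894002] [0.02489389] [ 0.59356569 -0.3316406 ] 2768
25 [0.05901544] [0.02454614] [ 0.593623   -0.33162755] 2768
26 [0.0590454] [0.02449428] [ 0.59366293 -0.33158725] 2768
27 [0.05900878] [0.02492809] [ 0.59368731 -0.33166412] 2768
28 [0.05897553] [0.02532757] [ 0.59362026 -0.33167816] 2768
```

Call:
play_rows(newtons=40, series=[{"x":0.03,"y":-0.03,"z":0.6,"roll":0.7,"claw":0.3},{"x":0.03,"y":-0.03,"z":1.6,"roll":0.7,"claw":0.3},{"x":0.03,"y":-0.03,"z":2.6,"roll":0.7,"claw":0.3},{"x":0.03,"y":-0.03,"z":3.4,"roll":0.7,"claw":0.3},{"x":0.03,"y":-0.03,"z":3.85,"roll":0.7,"claw":0.3},{"x":0.03,"y":-0.03,"z":3.95,"roll":0.7,"claw":0.3},{"x":0.03,"y":-0.03,"z":3.95,"roll":0.7,"claw":0.0},{"x":0.03,"y":-0.03,"z":3.95,"roll":0.7,"claw":-0.6}])

```text
time_s: 4.05
ee_pos: [0.5949, -0.3308, 0.0146]
tcp_rot: [0.001, 0.975, 0.223, 0.001]
contact_force: [1.1, -0.1, -0.5]
opening: 0.0256
```

Call:
play_rows(newtons=40, series=[{"x":0,"y":0,"z":0,"roll":0,"claw":-1},{"x":0,"y":0,"z":0,"roll":0,"claw":-1},{"x":0,"y":0,"z":0,"roll":0,"claw":-1},{"x":0,"y":0,"z":0,"roll":0,"claw":-1}])

```text
time_s: 4.55
ee_pos: [0.595, -0.3309, 0.0147]
tcp_rot: [0.001, 0.975, 0.223, 0.001]
contact_force: [-0.1, -0.2, 6.1]
opening: 0.0244
```

Call:
play_rows(series=[{"x":0,"y":0,"z":-0.4,"roll":0,"claw":-1},{"x":0,"y":0,"z":-1.4,"roll":0,"claw":-1},{"x":0,"y":0,"z":-2.6,"roll":0,"claw":-1},{"x":0.3,"y":-0.5,"z":-3.8,"roll":1,"claw":-1},{"x":0.8,"y":-1.4,"z":-4.5,"roll":4,"claw":-1},{"x":1.4,"y":-2.5,"z":-4.65,"roll":7,"claw":-1},{"x":2.0,"y":-3.6,"z":-4.65,"roll":10,"claw":-1},{"x":2.6,"y":-4.7,"z":-4.65,"roll":13,"claw":-1}])

```text
time_s: 5.55
ee_pos: [0.606, -0.1143, 0.2005]
tcp_rot: [-0.0, 0.994, 0.11, 0.001]
contact_force: [0.7, -0.5, -0.9]
opening: 0.0245
```

Call:
play_rows(series=[{"x":0.7,"y":-0.85,"z":0,"roll":2,"claw":-1},{"x":1.2,"y":-1.4,"z":0,"roll":2,"claw":-1},{"x":1.45,"y":-1.65,"z":0,"roll":2,"claw":-1},{"x":1.45,"y":-1.65,"z":0,"roll":2,"claw":-1},{"x":1.45,"y":-1.65,"z":0,"roll":2,"claw":-1}])

```text
time_s: 6.18
ee_pos: [0.6475, -0.0407, 0.1994]
tcp_rot: [0.0, 0.996, 0.093, -0.0]
contact_force: [-0.9, 0.4, -1.6]
opening: 0.0244
```

Run:
```python
import sys; sys.argv=['','w2']
exec(open('meas.py').read()); print(s['opening'])
for l in ['bay','tunnel','axle','handle','feeder']:
  for m in viewer.mark_of('wrist',l)[:2]:
    print(l,np.round(m['location'],1),round(m['confidence'],2),np.round(at_z(c,m['location'],{'bay':.05,'tunnel':.05,'axle':.115,'handle':.118,'feeder':0}[l]),4))
```

```text
6.175 [ 0.6475 -0.0407  0.1994] [-0.86  0.39 -1.58]
tool x yaw 10.646311398747155 [-8.e-04  8.e-04 -1.e+00]
0.02439897502059946
tunnel [299.6 183.5] 0.55 [ 0.6753 -0.0204  0.05  ]
feeder [ 96.2 247.5] 0.8 [0.5761 0.1547 0.    ]
```

View pics/w2.png

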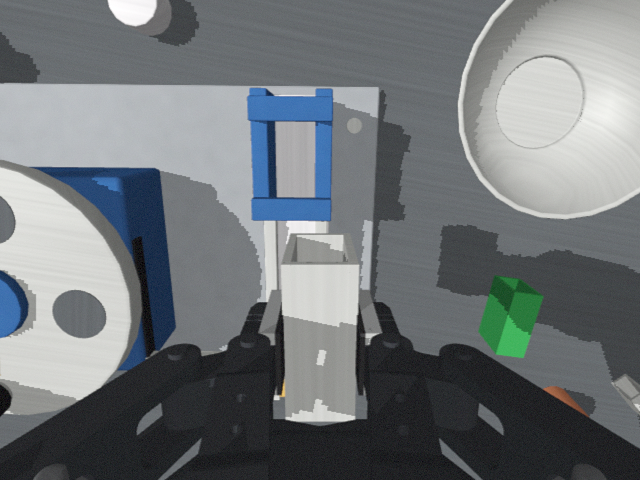

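Run:
```python
from h import *
z=np.load('w2.npz'); P=z['P']; im=z['im'].astype(int); d=z['d']
def fit(q,name,rng):
    best=None
    for a in rng:
        u=np.array([np.cos(np.radians(a)),np.sin(np.radians(a))]); v=np.array([-u[1],u[0]])
        A=q[:,:2]@u;B=q[:,:2]@v
        pa=np.percentile(A,[1,99]);pb=np.percentile(B,[1,99]); w=np.diff(pb)[0]
        if best is None or w<best[0]: best=(w,a,np.diff(pa)[0],pa.mean()*u+pb.mean()*v)
    print(name,len(q),best,np.median(q[:,2]))
blue=(im[...,0]>im[...,2]+40)
reg=np.zeros_like(blue); reg[80:235,235:345]=1
q=P[blue&reg]; q=q[(q[:,2]>.08)&(q[:,2]<.12)]
print(np.histogram(q[:,2],bins=np.arange(.08,.12,.002)))
fit(q[q[:,2]>.09],'tunnel top',np.arange(5,16,.25))
fit(q[q[:,2]>.101],'bridges',np.arange(5,16,.25))
# trough floor / wall tops ahead of the blank
reg[:]=0; reg[90:300,250:400]=1
r=P[reg&~blue]; 
for lo,hi in [(.045,.055),(.058,.066)]:
    w=(r[:,2]>lo)&(r[:,2]<hi); fit(r[w],f'{lo}',np.arange(5,16,.25))
# plate right edge
yb=[];
pts=[]
for row in range(95,290,5):
    line=P[row,340:420]; k=np.where((line[:,2]>.008)&(line[:,2]<.016))[0]
    if len(k): pts.append(line[k[-1],:2])
pts=np.array(pts); l=cv2.fitLine(pts.astype(np.float32),cv2.DIST_HUBER,0,.001,.001).ravel(); print('edge',np.degrees(np.arctan2(l[1],l[0])),l)
pts=[]
for col in range(5,370,5):
    line=P[70:110,col]; k=np.where((line[:,2]>.008)&(line[:,2]<.016))[0]
    if len(k): pts.append(line[k[0],:2])
pts=np.array(pts); l=cv2.fitLine(pts.astype(np.float32),cv2.DIST_HUBER,0,.001,.001).ravel(); print('far edge',np.degrees(np.arctan2(l[1],l[0])),l)
# wheel disc
T=np.load('top_P.npy').reshape(-1,3)
for n in ['top','side']:
    T=np.load(n+'_P.npy').reshape(-1,3); w=(np.hypot(T[:,0]-.58,T[:,1]-.16)<.11)&(T[:,2]>.11)&(T[:,2]<.12); 
    h=cv2.convexHull((T[w,:2]*1000).astype(np.float32)); print(n,cv2.fitEllipse(h))
w=(P[...,2]>.108)&(P[...,2]<.121); q=P[w]; q=q[(np.hypot(q[:,0]-.58,q[:,1]-.16)<.11)]; e=cv2.convexHull((q[:,:2]*1000).astype(np.float32)).reshape(-1,2)
# circle fit right rim only
from scipy.optimize import least_squares
e=e[np.hypot(*(e-[576,158]).T)>80]
f=least_squares(lambda p:np.hypot(e[:,0]-p[0],e[:,1]-p[1])-88,[576,158],loss='soft_l1'); print('wrist disc',f.x,len(e),np.abs(f.fun).max())
```

```text
(array([  32,   27,   28,   39,   21,   40,   44, 1530, 1231,   31,   63,
       2167, 1725,    6,    0,    0,    0,    0,    0]), array([0.08 , 0.082, 0.084, 0.086, 0.088, 0.09 , 0.092, 0.094, 0.096,
       0.098, 0.1  , 0.102, 0.104, 0.106, 0.108, 0.11 , 0.112, 0.114,
       0.116, 0.118]))
tunnel top 6837 (np.float64(0.04897801416932743), np.float64(10.25), np.float64(0.0769367885806197), array([ 0.69731382, -0.01353337])) 0.1030945123878177
bridges 3937 (np.float64(0.04853426929920625), np.float64(10.5), np.float64(0.07316611771013914), array([ 0.69521388, -0.01390882])) 0.10389187596991398
0.045 3822 (np.float64(0.028458969864210523), np.float64(10.0), np.float64(0.1365284160071537), array([ 0.66874713, -0.01813521])) 0.049964483266043525
0.058 1024 (np.float64(0.04527332007433617), np.float64(5.0), np.float64(0.06296183083305695), array([ 0.61926856, -0.02497555])) 0.06186232019224083
edge 10.10093 [ 0.98450035  0.17538272  0.6875718  -0.08052507]
far edge -79.94031 [ 0.17467394 -0.98462635  0.7302369   0.0833159 ]
top ((574.704345703125, 158.67555236816406), (174.40426635742188, 174.70176696777344), 159.9495086669922)
side ((575.432861328125, 156.06307983398438), (173.3381805419922, 181.09974670410156), 164.10548400878906)
wrist disc [575.96410562 157.74522954] 41 1.260800252118571
```

Call:
play_rows(series=[{"x":-0.2,"y":-0.12,"z":0,"roll":0.5,"claw":-1},{"x":-0.6,"y":-0.38,"z":0,"roll":0.5,"claw":-1},{"x":-0.735,"y":-0.46,"z":0.2,"roll":0.5,"claw":-1},{"x":-0.735,"y":-0.46,"z":0.9,"roll":0.5,"claw":-1},{"x":-0.735,"y":-0.46,"z":1.7,"roll":0.5,"claw":-1},{"x":-0.735,"y":-0.46,"z":2.2,"roll":0.5,"claw":-1},{"x":-0.735,"y":-0.46,"z":2.4,"roll":0.5,"claw":-1},{"x":-0.735,"y":-0.46,"z":2.4,"roll":0.5,"claw":-1}])

```text
time_s: 7.48
ee_pos: [0.6158, -0.0262, 0.1029]
tcp_rot: [0.0, 0.996, 0.089, -0.0]
contact_force: [-0.4, -0.1, -0.9]
opening: 0.0243
```

Run:
```python
import sys; sys.argv=['','w3']
exec(open('meas.py').read())
b=np.array([.6087,-.0294]); a=np.radians(10.15);u=np.array([np.cos(a),np.sin(a)]);v=np.array([-u[1],u[0]])
e=s['ee_pos'][:2]-b; print('rel bay',e@u,e@v)
si,sd=viewer.get_image('side'); cv2.imwrite('pics/s3.png',cv2.resize(si[140:310,240:420],None,fx=3.5,fy=3.5,interpolation=cv2.INTER_CUBIC))
```

```text
7.475 [ 0.6158 -0.0262  0.1029] [-0.37 -0.1  -0.88]
tool x yaw 10.257020958379726 [-7.e-04 -0.e+00 -1.e+00]
rel bay 0.007561751866355281 0.0019252386903464667
```

View pics/w3.png

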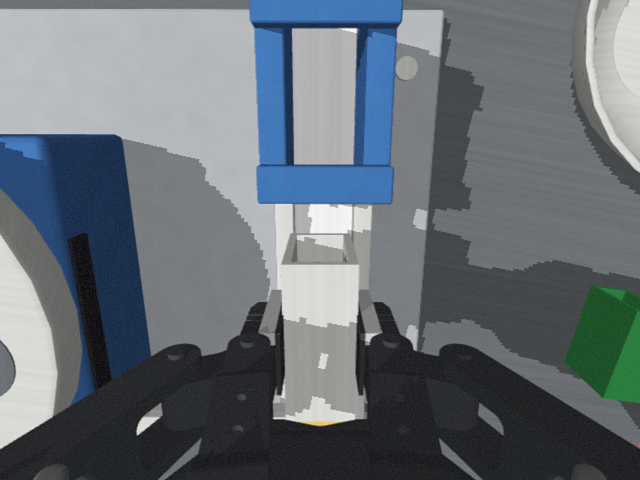

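View pics/s3.png

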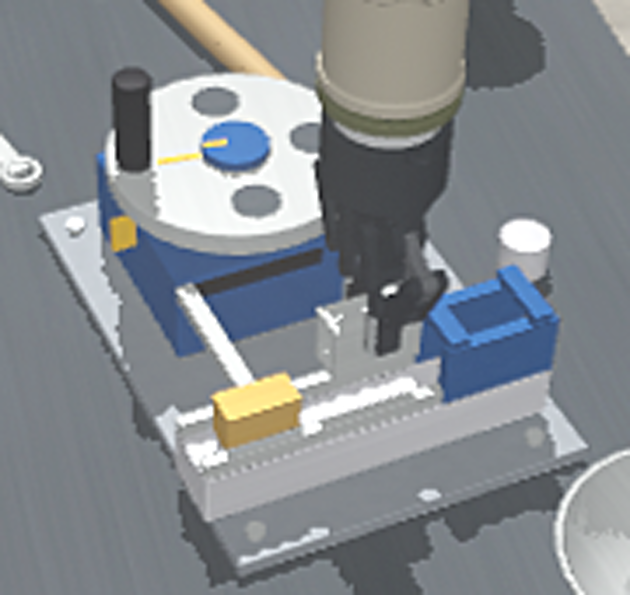

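Run:
```python
from h import *
z=np.load('w3.npz'); P=z['P']; im=z['im'].astype(int)
s=telemetry.sense(); Rt=rot(s['tcp_rot'])
Q=(P-s['ee_pos'])@Rt  # tool frame
blue=(im[...,0]>im[...,2]+40)
for r in range(30,206,12):
    row=Q[r,235:410]; k=blue[r,235:410]&(P[r,235:410,2]>.09); 
    if k.sum()>5: print(r, 'x',round(np.median(row[k,0])*1e3,1),'y',np.round(row[k,1].min()*1e3,1),np.round(row[k,1].max()*1e3,1))
for r in [210,216,222]:
    row=Q[r,265:385];zz=P[r,265:385,2]; k=(zz>.045)&(zz<.054); w=(zz>.058)&(zz<.066); print(r,'floor',row[k,1].min()*1e3,row[k,1].max()*1e3,'walls',row[w,1].min()*1e3,row[w,1].max()*1e3)
r=260;row=Q[r,270:370]; k=P[r,270:370,2]>.11; print('blank',row[k,1].min()*1e3,row[k,1].max()*1e3, row[k,0].max(), P[r,270:370,2].max())
```

```text
30 x 102.3 y -22.7 26.7
42 x 98.5 y -22.6 26.4
54 x 94.6 y -22.9 26.5
66 x 90.7 y -22.4 26.4
78 x 86.8 y -22.6 26.9
90 x 82.8 y -23.0 26.4
102 x 78.7 y -22.8 26.2
114 x 74.5 y -22.7 26.4
126 x 70.3 y -22.8 26.1
138 x 66.1 y -22.9 26.3
150 x 61.7 y -22.8 26.7
162 x 57.3 y -22.9 26.3
174 x 53.6 y -22.9 26.5
186 x 49.3 y -22.8 26.5
198 x 44.9 y -23.1 26.5
210 floor -12.854543835319017 16.12588277390156 walls -21.467883031309064 24.78550474357792
216 floor -12.655523898041363 16.21955065729489 walls -21.371083599865653 24.751182882775648
222 floor -12.675055063785734 16.181278144076014 walls -21.724833394674487 25.10209655702873
blank -12.312057360689082 12.468344052866557 0.06889849249650848 0.24539619405762278
```

Call:
play_rows(series=[{"x":0,"y":0.044,"z":0.0,"roll":0,"claw":-1},{"x":0,"y":0.044,"z":0.15,"roll":0,"claw":-1},{"x":0,"y":0.044,"z":0.35,"roll":0,"claw":-1},{"x":0,"y":0.044,"z":0.55,"roll":0,"claw":-1},{"x":0,"y":0.044,"z":0.7,"roll":0,"claw":-1},{"x":0,"y":0.044,"z":0.8,"roll":0,"claw":-1},{"x":0,"y":0.044,"z":0.8,"roll":0,"claw":-1}])

```text
time_s: 8.45
ee_pos: [0.616, -0.0279, 0.0708]
tcp_rot: [-0.0, 0.996, 0.089, -0.0]
contact_force: [0.2, -0.1, -0.9]
opening: 0.0242
```

Call:
play_rows(series=[{"x":0,"y":0,"z":0.06,"roll":0,"claw":-1},{"x":0,"y":0,"z":0.1,"roll":0,"claw":-1},{"x":0,"y":0,"z":0.13,"roll":0,"claw":-1},{"x":0,"y":0,"z":0.13,"roll":0,"claw":-1}])

```text
time_s: 8.95
ee_pos: [0.6162, -0.0279, 0.066]
tcp_rot: [0.0, 0.996, 0.089, -0.0]
contact_force: [-1.6, 0.0, -1.2]
opening: 0.0245
```

Go down another ~1 mm to feel the floor.

Call:
play_rows(series=[{"x":0,"y":0,"z":0.015,"roll":0,"claw":-1},{"x":0,"y":0,"z":0.03,"roll":0,"claw":-1},{"x":0,"y":0,"z":0.03,"roll":0,"claw":-1}])

```text
time_s: 9.32
ee_pos: [0.6162, -0.0279, 0.0648]
tcp_rot: [-0.0, 0.996, 0.089, -0.0]
contact_force: [-0.2, -0.0, -1.5]
opening: 0.0243
```

Call:
play_rows(series=[{"x":0,"y":0,"z":0.01,"roll":0,"claw":-0.38},{"x":0,"y":0,"z":0.01,"roll":0,"claw":-0.3},{"x":0,"y":0,"z":0.01,"roll":0,"claw":-0.1},{"x":0,"y":0,"z":0.01,"roll":0,"claw":0.1},{"x":0,"y":0,"z":-0.3,"roll":0,"claw":0.1},{"x":0,"y":0,"z":-1.0,"roll":0,"claw":0.1},{"x":0,"y":0,"z":-2.2,"roll":0,"claw":0.1},{"x":0,"y":0,"z":-3.4,"roll":0,"claw":0.1}])

```text
time_s: 10.32
ee_pos: [0.616, -0.0279, 0.203]
tcp_rot: [0.0, 0.996, 0.089, 0.0]
contact_force: [1.4, 1.4, 0.2]
opening: 0.0472
```

Run:
```python
import sys; sys.argv=['','w4']
exec(open('meas.py').read()); print(s['opening'])
si,sd=viewer.get_image('side'); cv2.imwrite('pics/s4.png',cv2.resize(si[140:310,240:420],None,fx=3.5,fy=3.5,interpolation=cv2.INTER_CUBIC))
```

```text
10.325 [ 0.616  -0.0279  0.203 ] [1.37 1.37 0.2 ]
tool x yaw 10.253290939430322 [ 0.  0. -1.]
0.04723430628696113
```

View pics/w4.png

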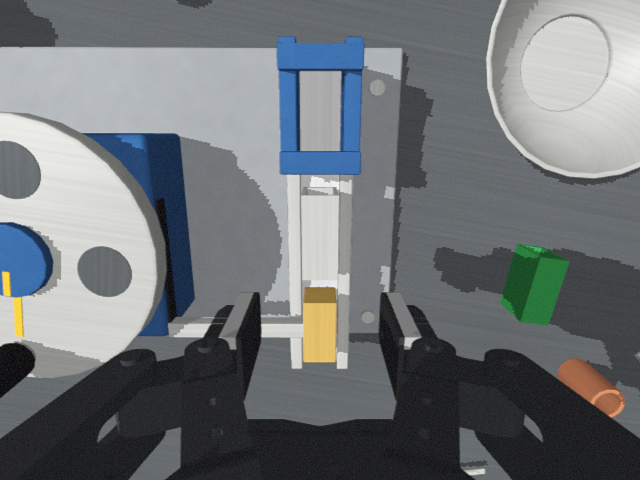

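View pics/s4.png

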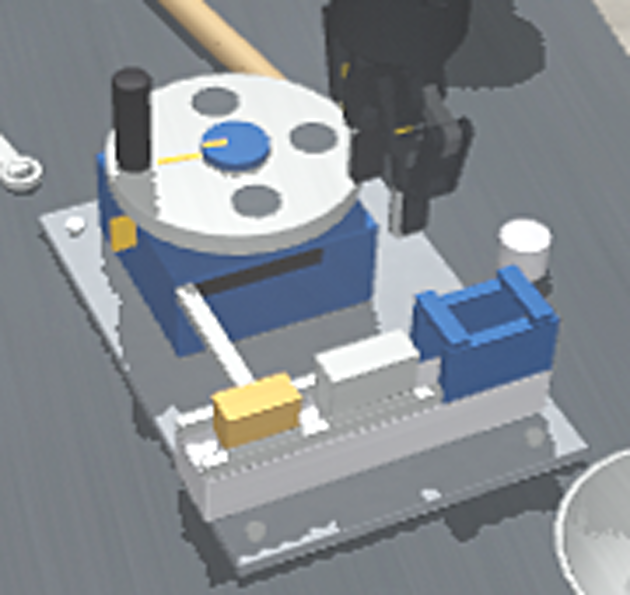

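Call:
play_rows(series=[{"x":0,"y":-0.3,"z":-0.6,"roll":0,"claw":0.1},{"x":-0.2,"y":-1.0,"z":-1.2,"roll":0,"claw":0.1},{"x":-0.7,"y":-2.0,"z":-1.4,"roll":0,"claw":0.1},{"x":-1.1,"y":-3.1,"z":-1.4,"roll":0,"claw":0.1},{"x":-1.6,"y":-4.2,"z":-1.4,"roll":0,"claw":0.1},{"x":-1.85,"y":-4.85,"z":-1.4,"roll":0,"claw":0.1},{"x":-1.91,"y":-5.02,"z":-1.4,"roll":0,"claw":0.1},{"x":-1.91,"y":-5.02,"z":-1.4,"roll":0,"claw":0.1}])

```text
time_s: 11.42
ee_pos: [0.5055, 0.1558, 0.2571]
tcp_rot: [0.0, 0.996, 0.09, 0.0]
contact_force: [0.6, -0.2, -0.6]
opening: 0.0474
```

Run:
```python
import sys; sys.argv=['','w5']
exec(open('meas.py').read()); print(s['opening'])
from scipy.optimize import least_squares
def circ(q,c0,r=None):
    e=cv2.convexHull((q[:,:2]*1000).astype(np.float32)).reshape(-1,2)
    f=least_squares(lambda p:np.hypot(e[:,0]-p[0],e[:,1]-p[1])-(r or p[2]),c0+[] if r else c0+[50],loss='soft_l1'); return f.x,len(e),np.abs(f.fun).max()
w=(P[...,2]>.109)&(P[...,2]<.121); q=P[w]; q=q[np.hypot(q[:,0]-.576,q[:,1]-.158)<.1]
np.save('disc.npy',q)
print('disc',len(q),np.median(q[:,2]),circ(q,[576,158],88))
h=P[(P[...,2]>.180)&(P[...,2]<.195)]; h=h[np.hypot(h[:,0]-.505,h[:,1]-.156)<.03]
print('handle top',len(h),np.median(h[:,2]),h.mean(0),circ(h,[505,156],13))
for l in ['axle','handle']:
  for m in viewer.mark_of('wrist',l)[:2]: print(l,np.round(m['location']),m['confidence'],at_z(c,m['location'],.115 if l=='axle' else .118))
```

```text
11.425 [0.5055 0.1558 0.2571] [ 0.63 -0.16 -0.57]
tool x yaw 10.269831217486914 [ 4.e-04  3.e-04 -1.e+00]
0.047422077759624495
disc 44223 0.11503999383353697 (array([575.28413526, 157.79971391]), 61, np.float64(4.489369636973336))
handle top 1524 0.18765457432721455 [0.50665054 0.15712884 0.18732005] (array([505.58245758, 157.01564031]), 28, np.float64(0.5804778868288132))
axle [334. 130.] 0.97 [0.57580115 0.15790428 0.115     ]
handle [320. 229.] 0.78 [0.50392407 0.15538479 0.118     ]
handle [549. 123.] 0.21 [0.60740503 0.01227906 0.118     ]
```

View pics/w5.png

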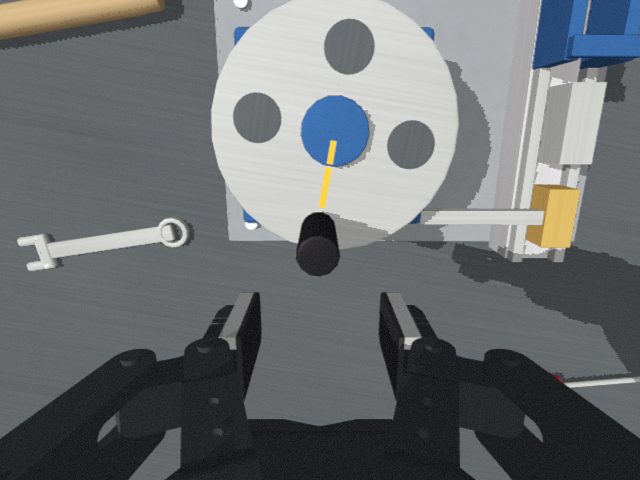

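Call:
play_rows(newtons=50, series=[{"x":0,"y":-0.03,"z":0.6,"roll":0,"claw":0.1},{"x":0,"y":-0.03,"z":1.4,"roll":0,"claw":0.1},{"x":0,"y":-0.03,"z":2.2,"roll":0,"claw":0.1},{"x":0,"y":-0.03,"z":2.75,"roll":0,"claw":0.1},{"x":0,"y":-0.03,"z":2.93,"roll":0,"claw":0.1},{"x":0,"y":-0.03,"z":2.93,"roll":0,"claw":-0.2}])

```text
time_s: 12.32
ee_pos: [0.5054, 0.1567, 0.1396]
tcp_rot: [0.0, 0.996, 0.089, -0.0]
contact_force: [-0.8, -0.6, 0.3]
opening: 0.0344
```

Call:
play_rows(newtons=50, series=[{"x":0,"y":0,"z":0,"roll":0,"claw":-0.4},{"x":0,"y":0,"z":0,"roll":0,"claw":-0.6},{"x":0,"y":0,"z":0,"roll":0,"claw":-1},{"x":0,"y":0,"z":0,"roll":0,"claw":-1},{"x":0,"y":0,"z":0,"roll":0,"claw":-1}])

```text
time_s: 12.95
ee_pos: [0.5055, 0.1573, 0.1402]
tcp_rot: [-0.0, 0.996, 0.089, 0.001]
contact_force: [-0.1, -2.3, 7.4]
opening: 0.0248
```

Run:
```python
from h import *
s=telemetry.sense(); print(s['time_s'],s['ee_pos'],s['contact_force'],s['opening']); Rt=rot(s['tcp_rot']); a=np.arctan2(Rt[1,0],Rt[0,0]); print(np.degrees(a))
si,sd=viewer.get_image('side'); cv2.imwrite('pics/s6.png',cv2.resize(si[140:310,240:420],None,fx=3.5,fy=3.5,interpolation=cv2.INTER_CUBIC))
```

```text
12.95 [0.50547783 0.15727735 0.14023055] [-0.07818705 -2.28409521  7.4246817 ] 0.024768587936857586
10.250172117676291
```

View pics/s6.png

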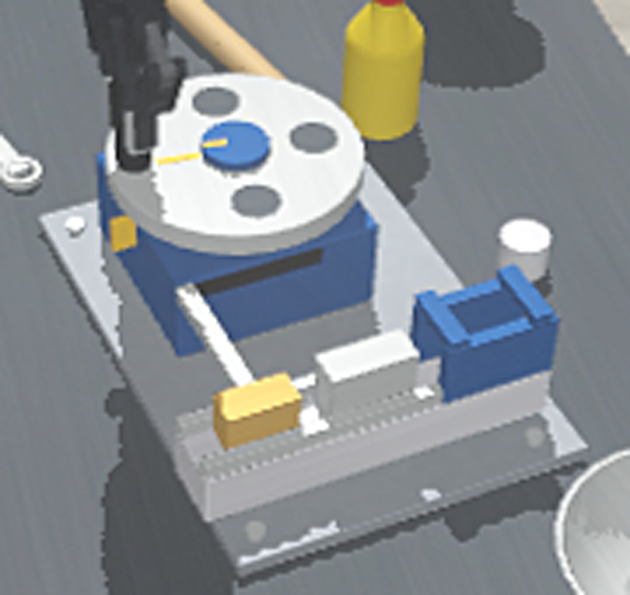

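```bash
cat > arc.py <<'E'
from h import *
C=np.array([.5754,.1579])
def report():
    s=telemetry.sense(); Rt=rot(s['tcp_rot']); e=s['ee_pos'][:2]-C; th=np.arctan2(e[1],e[0]); f=s['contact_force']
    er=np.array([np.cos(th),np.sin(th)]); et=np.array([np.sin(th),-np.cos(th)])
    print('t',s['time_s'],'phi',round(np.degrees(th)-10.25,2),'r',round(np.hypot(*e)*1e3,2),'z',round(s['ee_pos'][2],4),'F out',round(f[:2]@er,1),'F cw',round(f[:2]@et,1),'fz',round(f[2],1),'open',round(s['opening'],4))
def table(phi,steps,dr=0):
    a=np.radians(phi); p0=1.75*np.array([np.cos(a),-np.sin(a)])
    for k in steps:
        b=np.radians(phi-k); p=(1.75+dr/40)*np.array([np.cos(b),-np.sin(b)])-p0; print(f'{phi-k:.1f}: {p[0]:.3f} {p[1]:.3f}')
E
python3 -c "
from arc import *
report(); table(170.3,[1,3,6,10,14,18,22,26])
print(); table(144.3,range(4,33,4)); print(); table(112.3,range(4,33,4)); print(); table(80.3,range(4,33,4)); print(); table(48.3,range(4,33,4)); print(); table(16.3,range(4,33,4))"
```

```text
t 13.0 phi -189.75 r 69.9 z 0.1402 F out 0.0 F cw -0.8 fz 6.3 open 0.025
169.3: 0.005 -0.030
167.3: 0.018 -0.090
164.3: 0.040 -0.179
160.3: 0.077 -0.295
156.3: 0.123 -0.409
152.3: 0.176 -0.519
148.3: 0.236 -0.625
144.3: 0.304 -0.726

140.3: 0.075 -0.097
136.3: 0.156 -0.188
132.3: 0.243 -0.273
128.3: 0.337 -0.352
124.3: 0.435 -0.424
120.3: 0.538 -0.490
116.3: 0.646 -0.548
112.3: 0.757 -0.598

108.3: 0.115 -0.042
104.3: 0.232 -0.077
100.3: 0.351 -0.103
96.3: 0.472 -0.120
92.3: 0.594 -0.129
88.3: 0.716 -0.130
84.3: 0.838 -0.122
80.3: 0.959 -0.106

76.3: 0.120 0.025
72.3: 0.237 0.058
68.3: 0.352 0.099
64.3: 0.464 0.148
60.3: 0.572 0.205
56.3: 0.676 0.269
52.3: 0.775 0.340
48.3: 0.869 0.418

44.3: 0.088 0.084
40.3: 0.171 0.175
36.3: 0.246 0.271
32.3: 0.315 0.372
28.3: 0.377 0.477
24.3: 0.431 0.586
20.3: 0.477 0.699
16.3: 0.516 0.815

12.3: 0.030 0.118
8.3: 0.052 0.239
4.3: 0.065 0.360
0.3: 0.070 0.482
-3.7: 0.067 0.604
-7.7: 0.055 0.726
-11.7: 0.034 0.846
-15.7: 0.005 0.965
```

Call:
play_rows(series=[{"x":0.005,"y":-0.03,"z":0,"roll":0,"claw":-1},{"x":0.018,"y":-0.09,"z":0,"roll":0,"claw":-1},{"x":0.04,"y":-0.179,"z":0,"roll":0,"claw":-1},{"x":0.077,"y":-0.295,"z":0,"roll":0,"claw":-1},{"x":0.123,"y":-0.409,"z":0,"roll":0,"claw":-1},{"x":0.176,"y":-0.519,"z":0,"roll":0,"claw":-1},{"x":0.236,"y":-0.625,"z":0,"roll":0,"claw":-1},{"x":0.304,"y":-0.726,"z":0,"roll":0,"claw":-1}])

```text
time_s: 14.0
ee_pos: [0.5118, 0.1871, 0.1402]
tcp_rot: [0.0, 0.996, 0.089, -0.0]
contact_force: [-0.5, -4.4, 8.8]
opening: 0.025
```

```bash
python3 -c "
from arc import *
report()"
```

```text
t 14.0 phi 145.06 r 70.01 z 0.1402 F out -1.4 F cw -4.2 fz 8.8 open 0.025
```

Following nicely (tangential 4 N, radial 1 N).

Call:
play_rows(series=[{"x":0.075,"y":-0.097,"z":0,"roll":0,"claw":-1},{"x":0.156,"y":-0.188,"z":0,"roll":0,"claw":-1},{"x":0.243,"y":-0.273,"z":0,"roll":0,"claw":-1},{"x":0.337,"y":-0.352,"z":0,"roll":0,"claw":-1},{"x":0.435,"y":-0.424,"z":0,"roll":0,"claw":-1},{"x":0.538,"y":-0.49,"z":0,"roll":0,"claw":-1},{"x":0.646,"y":-0.548,"z":0,"roll":0,"claw":-1},{"x":0.757,"y":-0.598,"z":0,"roll":0,"claw":-1}])

```text
time_s: 15.0
ee_pos: [0.5359, 0.2158, 0.1401]
tcp_rot: [0.001, 0.996, 0.089, -0.002]
contact_force: [-5.6, -5.0, 11.4]
opening: 0.025
```

```bash
python3 -c "
from arc import *
report()"
```

```text
t 15.0 phi 114.03 r 70.13 z 0.1401 F out -1.0 F cw -7.4 fz 11.4 open 0.025
```

Call:
play_rows(series=[{"x":0.115,"y":-0.042,"z":0,"roll":0,"claw":-1},{"x":0.232,"y":-0.077,"z":0,"roll":0,"claw":-1},{"x":0.351,"y":-0.103,"z":0,"roll":0,"claw":-1},{"x":0.472,"y":-0.12,"z":0,"roll":0,"claw":-1},{"x":0.594,"y":-0.129,"z":0,"roll":0,"claw":-1},{"x":0.716,"y":-0.13,"z":0,"roll":0,"claw":-1},{"x":0.838,"y":-0.122,"z":0,"roll":0,"claw":-1},{"x":0.959,"y":-0.106,"z":0,"roll":0,"claw":-1}])

```text
time_s: 16.0
ee_pos: [0.5716, 0.2281, 0.14]
tcp_rot: [0.0, 0.996, 0.09, -0.003]
contact_force: [-10.8, -0.6, 12.5]
opening: 0.0245
```

```bash
python3 -c "
from arc import *
report()
si,sd=viewer.get_image('side'); cv2.imwrite('pics/s7.png',cv2.resize(si[140:310,240:420],None,fx=3.5,fy=3.5,interpolation=cv2.INTER_CUBIC))"
```

```text
t 16.0 phi 82.88 r 70.29 z 0.14 F out -0.0 F cw -10.8 fz 12.5 open 0.0245
```

View pics/s7.png

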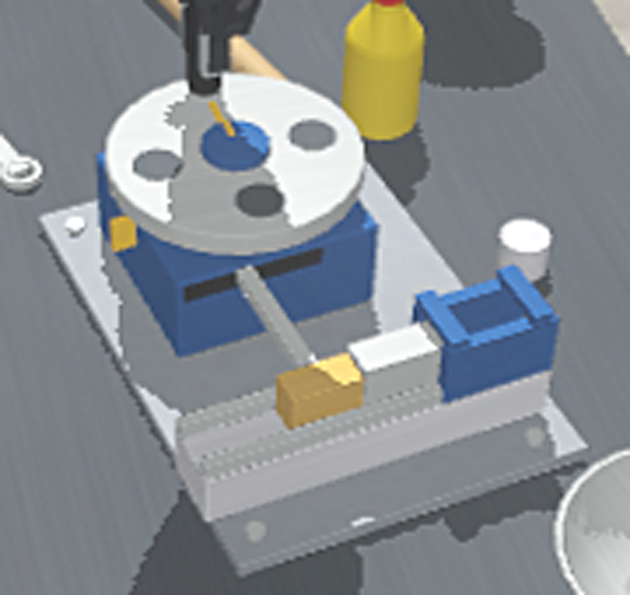

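Call:
play_rows(series=[{"x":0.12,"y":0.025,"z":0,"roll":0,"claw":-1},{"x":0.237,"y":0.058,"z":0,"roll":0,"claw":-1},{"x":0.352,"y":0.099,"z":0,"roll":0,"claw":-1},{"x":0.464,"y":0.148,"z":0,"roll":0,"claw":-1}])

```text
time_s: 16.55
ee_pos: [0.5907, 0.2266, 0.14]
tcp_rot: [-0.0, 0.996, 0.09, -0.003]
contact_force: [-10.9, 2.3, 10.6]
opening: 0.025
```

```bash
python3 -c "
from arc import *
report(); table(64.3,range(4,33,4))"
```

```text
t 16.55 phi 67.19 r 70.36 z 0.14 F out -0.2 F cw -11.1 fz 10.6 open 0.025
60.3: 0.108 0.057
56.3: 0.212 0.121
52.3: 0.311 0.192
48.3: 0.405 0.270
44.3: 0.494 0.355
40.3: 0.576 0.445
36.3: 0.651 0.541
32.3: 0.720 0.642
```

Call:
play_rows(series=[{"x":0.108,"y":0.057,"z":0,"roll":0,"claw":-1},{"x":0.212,"y":0.121,"z":0,"roll":0,"claw":-1},{"x":0.311,"y":0.192,"z":0,"roll":0,"claw":-1},{"x":0.405,"y":0.27,"z":0,"roll":0,"claw":-1},{"x":0.494,"y":0.355,"z":0,"roll":0,"claw":-1},{"x":0.576,"y":0.445,"z":0,"roll":0,"claw":-1},{"x":0.651,"y":0.541,"z":0,"roll":0,"claw":-1},{"x":0.72,"y":0.642,"z":0,"roll":0,"claw":-1}])

```text
time_s: 17.55
ee_pos: [0.6246, 0.2082, 0.1401]
tcp_rot: [-0.001, 0.996, 0.091, -0.001]
contact_force: [-7.6, 4.8, 7.3]
opening: 0.0248
```

```bash
python3 -c "
from arc import *
report(); table(32.3,range(4,33,4)); print(); table(.3,range(4,33,4))"
```

```text
t 17.55 phi 35.37 r 70.39 z 0.1401 F out -1.9 F cw -8.8 fz 7.3 open 0.0248
28.3: 0.062 0.105
24.3: 0.116 0.215
20.3: 0.162 0.328
16.3: 0.200 0.444
12.3: 0.231 0.562
8.3: 0.252 0.682
4.3: 0.266 0.804
0.3: 0.271 0.926

-3.7: -0.004 0.122
-7.7: -0.016 0.244
-11.7: -0.036 0.364
-15.7: -0.065 0.483
-19.7: -0.102 0.599
-23.7: -0.148 0.713
-27.7: -0.201 0.823
-31.7: -0.261 0.929
```

Call:
play_rows(series=[{"x":0.062,"y":0.105,"z":0,"roll":0,"claw":-1},{"x":0.116,"y":0.215,"z":0,"roll":0,"claw":-1},{"x":0.162,"y":0.328,"z":0,"roll":0,"claw":-1},{"x":0.2,"y":0.444,"z":0,"roll":0,"claw":-1},{"x":0.231,"y":0.562,"z":0,"roll":0,"claw":-1},{"x":0.252,"y":0.682,"z":0,"roll":0,"claw":-1},{"x":0.266,"y":0.804,"z":0,"roll":0,"claw":-1},{"x":0.271,"y":0.926,"z":0,"roll":0,"claw":-1}])

```text
time_s: 18.55
ee_pos: [0.6442, 0.1722, 0.1402]
tcp_rot: [-0.001, 0.996, 0.09, 0.001]
contact_force: [-0.3, 3.6, 5.4]
opening: 0.0243
```

```bash
python3 -c "
from arc import *
report()
si,sd=viewer.get_image('side'); cv2.imwrite('pics/s8.png',cv2.resize(si[140:310,240:420],None,fx=3.5,fy=3.5,interpolation=cv2.INTER_CUBIC))"
```

```text
t 18.55 phi 1.5 r 70.28 z 0.1402 F out 0.4 F cw -3.6 fz 5.4 open 0.0243
```

View pics/s8.png

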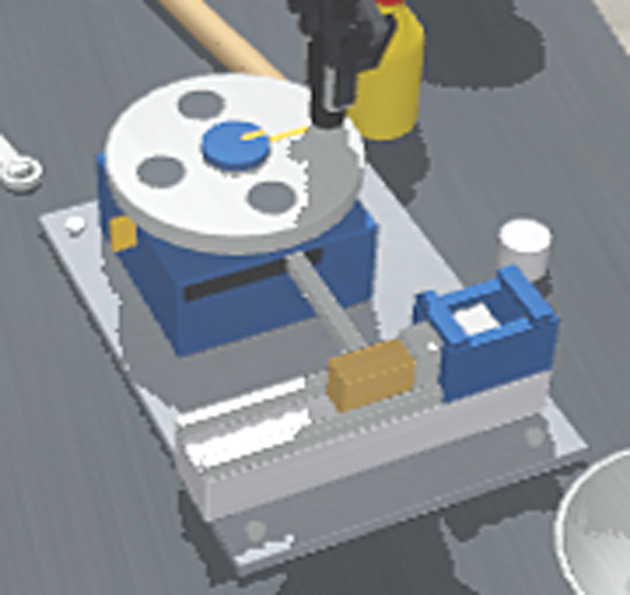

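Call:
play_rows(series=[{"x":-0.004,"y":0.122,"z":0,"roll":0,"claw":-1},{"x":-0.016,"y":0.244,"z":0,"roll":0,"claw":-1},{"x":-0.036,"y":0.364,"z":0,"roll":0,"claw":-1},{"x":-0.065,"y":0.483,"z":0,"roll":0,"claw":-1},{"x":-0.102,"y":0.599,"z":0,"roll":0,"claw":-1},{"x":-0.148,"y":0.713,"z":0,"roll":0,"claw":-1},{"x":-0.201,"y":0.823,"z":0,"roll":0,"claw":-1},{"x":-0.261,"y":0.929,"z":0,"roll":0,"claw":-1}])

```text
time_s: 19.6
ee_pos: [0.6404, 0.1313, 0.1402]
tcp_rot: [0.0, 0.996, 0.089, 0.0]
contact_force: [-1.3, -1.1, 5.9]
opening: 0.0247
```

```bash
python3 -c "
from arc import *
report()
table(-31.7,range(4,33,4)); print(); table(-63.7,range(4,33,4)); print(); table(-95.7,range(4,33,4));print(); table(-127.7,range(3,25,3))"
```

```text
t 19.6 phi -32.52 r 70.27 z 0.1402 F out -0.7 F cw 1.5 fz 5.9 open 0.0247
-35.7: -0.068 0.102
-39.7: -0.142 0.198
-43.7: -0.224 0.289
-47.7: -0.311 0.375
-51.7: -0.404 0.454
-55.7: -0.503 0.526
-59.7: -0.606 0.591
-63.7: -0.714 0.649

-67.7: -0.111 0.050
-71.7: -0.226 0.093
-75.7: -0.343 0.127
-79.7: -0.462 0.153
-83.7: -0.583 0.171
-87.7: -0.705 0.180
-91.7: -0.827 0.180
-95.7: -0.949 0.172

-99.7: -0.121 -0.016
-103.7: -0.241 -0.041
-107.7: -0.358 -0.074
-111.7: -0.473 -0.115
-115.7: -0.585 -0.164
-119.7: -0.693 -0.221
-123.7: -0.797 -0.285
-127.7: -0.896 -0.357

-130.7: -0.071 -0.058
-133.7: -0.139 -0.119
-136.7: -0.203 -0.184
-139.7: -0.264 -0.253
-142.7: -0.322 -0.324
-145.7: -0.375 -0.398
-148.7: -0.425 -0.475
-151.7: -0.471 -0.555
```

Call:
play_rows(series=[{"x":-0.068,"y":0.102,"z":0,"roll":0,"claw":-1},{"x":-0.142,"y":0.198,"z":0,"roll":0,"claw":-1},{"x":-0.224,"y":0.289,"z":0,"roll":0,"claw":-1},{"x":-0.311,"y":0.375,"z":0,"roll":0,"claw":-1},{"x":-0.404,"y":0.454,"z":0,"roll":0,"claw":-1},{"x":-0.503,"y":0.526,"z":0,"roll":0,"claw":-1},{"x":-0.606,"y":0.591,"z":0,"roll":0,"claw":-1},{"x":-0.714,"y":0.649,"z":0,"roll":0,"claw":-1}])

```text
time_s: 20.6
ee_pos: [0.616, 0.1006, 0.1401]
tcp_rot: [0.0, 0.996, 0.089, -0.001]
contact_force: [-3.9, -2.4, 8.8]
opening: 0.0247
```

```bash
python3 -c "
from arc import *
report()"
```

```text
t 20.6 phi -64.97 r 70.24 z 0.1401 F out -0.3 F cw 4.5 fz 8.8 open 0.0247
```

Call:
play_rows(series=[{"x":-0.111,"y":0.05,"z":0,"roll":0,"claw":-1},{"x":-0.226,"y":0.093,"z":0,"roll":0,"claw":-1},{"x":-0.343,"y":0.127,"z":0,"roll":0,"claw":-1},{"x":-0.462,"y":0.153,"z":0,"roll":0,"claw":-1},{"x":-0.583,"y":0.171,"z":0,"roll":0,"claw":-1},{"x":-0.705,"y":0.18,"z":0,"roll":0,"claw":-1},{"x":-0.827,"y":0.18,"z":0,"roll":0,"claw":-1},{"x":-0.949,"y":0.172,"z":0,"roll":0,"claw":-1}])

```text
time_s: 21.6
ee_pos: [0.5801, 0.088, 0.1402]
tcp_rot: [-0.0, 0.996, 0.089, -0.0]
contact_force: [-3.0, 0.5, 8.6]
opening: 0.0245
```

```bash
python3 -c "
from arc import *
report()"
```

```text
t 21.6 phi -96.41 r 70.07 z 0.1402 F out -0.7 F cw 3.0 fz 8.6 open 0.0245
```

Call:
play_rows(series=[{"x":-0.121,"y":-0.016,"z":0,"roll":0,"claw":-1},{"x":-0.241,"y":-0.041,"z":0,"roll":0,"claw":-1},{"x":-0.358,"y":-0.074,"z":0,"roll":0,"claw":-1},{"x":-0.473,"y":-0.115,"z":0,"roll":0,"claw":-1},{"x":-0.585,"y":-0.164,"z":0,"roll":0,"claw":-1},{"x":-0.693,"y":-0.221,"z":0,"roll":0,"claw":-1},{"x":-0.797,"y":-0.285,"z":0,"roll":0,"claw":-1},{"x":-0.896,"y":-0.357,"z":0,"roll":0,"claw":-1}])

```text
time_s: 22.6
ee_pos: [0.5433, 0.0958, 0.1402]
tcp_rot: [-0.0, 0.996, 0.089, 0.001]
contact_force: [0.4, 0.6, 6.7]
opening: 0.0249
```

```bash
python3 -c "
from arc import *
report()"
```

```text
t 22.6 phi -127.61 r 69.95 z 0.1402 F out -0.7 F cw -0.1 fz 6.7 open 0.0249
```

Call:
play_rows(series=[{"x":-0.071,"y":-0.058,"z":0,"roll":0,"claw":-1},{"x":-0.139,"y":-0.119,"z":0,"roll":0,"claw":-1},{"x":-0.203,"y":-0.184,"z":0,"roll":0,"claw":-1},{"x":-0.264,"y":-0.253,"z":0,"roll":0,"claw":-1},{"x":-0.322,"y":-0.324,"z":0,"roll":0,"claw":-1},{"x":-0.375,"y":-0.398,"z":0,"roll":0,"claw":-1},{"x":-0.425,"y":-0.475,"z":0,"roll":0,"claw":-1},{"x":-0.471,"y":-0.555,"z":0,"roll":0,"claw":-1}])

```text
time_s: 23.6
ee_pos: [0.5212, 0.1138, 0.1402]
tcp_rot: [0.0, 0.996, 0.089, 0.001]
contact_force: [1.3, -0.4, 7.1]
opening: 0.025
```

```bash
python3 -c "
from arc import *
report(); table(-151.7,[2.5,5,7.5,10,12,14,15,16]); print(); table(-167.7,[.75*i for i in range(1,9)]);print(); table(-173.7,[.5*i for i in range(1,9)])"
```

```text
t 23.6 phi -151.15 r 69.88 z 0.1402 F out -0.8 F cw -1.1 fz 7.1 open 0.025
-154.2: -0.035 -0.068
-156.7: -0.066 -0.137
-159.2: -0.095 -0.208
-161.7: -0.121 -0.280
-163.7: -0.139 -0.338
-165.7: -0.155 -0.397
-166.7: -0.162 -0.427
-167.7: -0.169 -0.457

-168.4: -0.005 -0.022
-169.2: -0.009 -0.045
-169.9: -0.013 -0.067
-170.7: -0.017 -0.090
-171.4: -0.021 -0.113
-172.2: -0.024 -0.135
-172.9: -0.027 -0.158
-173.7: -0.030 -0.181

-174.2: -0.002 -0.015
-174.7: -0.003 -0.030
-175.2: -0.004 -0.046
-175.7: -0.006 -0.061
-176.2: -0.007 -0.076
-176.7: -0.008 -0.091
-177.2: -0.008 -0.107
-177.7: -0.009 -0.122
```

Call:
play_rows(series=[{"x":-0.035,"y":-0.068,"z":0,"roll":0,"claw":-1},{"x":-0.066,"y":-0.137,"z":0,"roll":0,"claw":-1},{"x":-0.095,"y":-0.208,"z":0,"roll":0,"claw":-1},{"x":-0.121,"y":-0.28,"z":0,"roll":0,"claw":-1},{"x":-0.139,"y":-0.338,"z":0,"roll":0,"claw":-1},{"x":-0.155,"y":-0.397,"z":0,"roll":0,"claw":-1},{"x":-0.162,"y":-0.427,"z":0,"roll":0,"claw":-1},{"x":-0.169,"y":-0.457,"z":0,"roll":0,"claw":-1}])

```text
time_s: 24.6
ee_pos: [0.5112, 0.1303, 0.1402]
tcp_rot: [0.0, 0.996, 0.089, 0.001]
contact_force: [1.0, -1.5, 7.5]
opening: 0.0249
```

```bash
python3 -c "
from arc import *
report()"
```

```text
t 24.6 phi -166.97 r 69.91 z 0.1402 F out -0.4 F cw -1.7 fz 7.5 open 0.0249
```

Call:
play_rows(series=[{"x":-0.005,"y":-0.022,"z":0,"roll":0,"claw":-1},{"x":-0.009,"y":-0.045,"z":0,"roll":0,"claw":-1},{"x":-0.013,"y":-0.067,"z":0,"roll":0,"claw":-1},{"x":-0.017,"y":-0.09,"z":0,"roll":0,"claw":-1},{"x":-0.019,"y":-0.1,"z":0,"roll":0,"claw":-1}])

```text
time_s: 25.22
ee_pos: [0.5097, 0.134, 0.1402]
tcp_rot: [0.0, 0.996, 0.089, 0.001]
contact_force: [0.3, -1.9, 7.8]
opening: 0.0247
```

```bash
python3 -c "
from arc import *
report(); table(-171,[.75*i for i in range(1,9)])"
```

```text
t 25.225 phi -170.29 r 69.88 z 0.1402 F out 0.3 F cw -1.9 fz 7.8 open 0.0247
-171.8: -0.003 -0.023
-172.5: -0.007 -0.045
-173.2: -0.009 -0.068
-174.0: -0.012 -0.091
-174.8: -0.014 -0.114
-175.5: -0.016 -0.136
-176.2: -0.018 -0.159
-177.0: -0.019 -0.182
```

Call:
play_rows(series=[{"x":-0.003,"y":-0.023,"z":0,"roll":0,"claw":-1},{"x":-0.007,"y":-0.045,"z":0,"roll":0,"claw":-1},{"x":-0.009,"y":-0.068,"z":0,"roll":0,"claw":-1},{"x":-0.012,"y":-0.091,"z":0,"roll":0,"claw":-1},{"x":-0.014,"y":-0.114,"z":0,"roll":0,"claw":-1}])

```text
time_s: 25.85
ee_pos: [0.5083, 0.1383, 0.1402]
tcp_rot: [0.0, 0.996, 0.089, 0.001]
contact_force: [0.1, -2.0, 6.6]
opening: 0.025
```

```bash
python3 -c "
from arc import *
report(); table(-174.8,[.5*i for i in range(1,13)])"
```

```text
t 25.85 phi -173.97 r 69.91 z 0.1402 F out 0.4 F cw -1.9 fz 6.6 open 0.025
-175.3: -0.001 -0.015
-175.8: -0.003 -0.030
-176.3: -0.004 -0.046
-176.8: -0.004 -0.061
-177.3: -0.005 -0.076
-177.8: -0.006 -0.091
-178.3: -0.006 -0.107
-178.8: -0.007 -0.122
-179.3: -0.007 -0.137
-179.8: -0.007 -0.152
-180.3: -0.007 -0.168
-180.8: -0.007 -0.183
```

Call:
play_rows(series=[{"x":-0.001,"y":-0.015,"z":0,"roll":0,"claw":-1},{"x":-0.003,"y":-0.03,"z":0,"roll":0,"claw":-1},{"x":-0.004,"y":-0.046,"z":0,"roll":0,"claw":-1},{"x":-0.004,"y":-0.061,"z":0,"roll":0,"claw":-1}])

```text
time_s: 26.35
ee_pos: [0.5077, 0.1406, 0.1402]
tcp_rot: [0.0, 0.996, 0.089, 0.001]
contact_force: [0.6, -3.0, 8.3]
opening: 0.0254
```

Call:
play_rows(series=[{"x":-0.001,"y":-0.015,"z":0,"roll":0,"claw":-1},{"x":-0.001,"y":-0.03,"z":0,"roll":0,"claw":-1},{"x":-0.002,"y":-0.046,"z":0,"roll":0,"claw":-1}])

```text
time_s: 26.72
ee_pos: [0.5072, 0.1424, 0.1402]
tcp_rot: [0.0, 0.996, 0.089, 0.001]
contact_force: [0.8, -2.4, 7.1]
opening: 0.0248
```

```bash
python3 -c "
from arc import *
report()"
```

```text
t 26.725 phi -177.46 r 69.93 z 0.1402 F out -0.3 F cw -2.6 fz 7.1 open 0.0248
```

Call:
play_rows(series=[{"x":0,"y":-0.015,"z":0,"roll":0,"claw":-1},{"x":-0.001,"y":-0.031,"z":0,"roll":0,"claw":-1},{"x":-0.001,"y":-0.046,"z":0,"roll":0,"claw":-1},{"x":-0.001,"y":-0.061,"z":0,"roll":0,"claw":-1}])

```text
time_s: 27.22
ee_pos: [0.5068, 0.1448, 0.1402]
tcp_rot: [0.0, 0.996, 0.089, 0.001]
contact_force: [0.7, -2.2, 7.6]
opening: 0.0247
```

```bash
python3 -c "
from arc import *
report();table(-180.3,[.5*i for i in range(1,21)])"
```

```text
t 27.225 phi -179.41 r 69.89 z 0.1402 F out -0.3 F cw -2.3 fz 7.6 open 0.0247
-180.8: 0.000 -0.015
-181.3: 0.000 -0.031
-181.8: 0.001 -0.046
-182.3: 0.001 -0.061
-182.8: 0.002 -0.076
-183.3: 0.003 -0.092
-183.8: 0.004 -0.107
-184.3: 0.005 -0.122
-184.8: 0.006 -0.137
-185.3: 0.007 -0.152
-185.8: 0.009 -0.168
-186.3: 0.011 -0.183
-186.8: 0.012 -0.198
-187.3: 0.014 -0.213
-187.8: 0.016 -0.228
-188.3: 0.018 -0.243
-188.8: 0.021 -0.259
-189.3: 0.023 -0.274
-189.8: 0.026 -0.289
-190.3: 0.028 -0.304
```

Call:
play_rows(series=[{"x":0,"y":-0.015,"z":0,"roll":0,"claw":-1},{"x":0,"y":-0.031,"z":0,"roll":0,"claw":-1},{"x":0.001,"y":-0.046,"z":0,"roll":0,"claw":-1},{"x":0.001,"y":-0.061,"z":0,"roll":0,"claw":-1}])

```text
time_s: 27.72
ee_pos: [0.5063, 0.1472, 0.1402]
tcp_rot: [0.0, 0.996, 0.089, 0.001]
contact_force: [0.3, -2.8, 8.4]
opening: 0.0247
```

```bash
python3 -c "
from arc import *
report()"
```

```text
t 27.725 phi -181.41 r 69.92 z 0.1402 F out 0.1 F cw -2.9 fz 8.4 open 0.0247
```

Call:
play_rows(series=[{"x":0.001,"y":-0.015,"z":0,"roll":0,"claw":-1},{"x":0.002,"y":-0.031,"z":0,"roll":0,"claw":-1},{"x":0.003,"y":-0.046,"z":0,"roll":0,"claw":-1},{"x":0.004,"y":-0.061,"z":0,"roll":0,"claw":-1}])

```text
time_s: 28.22
ee_pos: [0.506, 0.1496, 0.1402]
tcp_rot: [0.0, 0.996, 0.089, 0.0]
contact_force: [0.6, -3.7, 8.4]
opening: 0.0243
```

```bash
python3 -c "
from arc import *
report()"
```

```text
t 28.225 phi -183.39 r 69.95 z 0.1402 F out -0.1 F cw -3.7 fz 8.4 open 0.0243
```

Not yet at the stop (commanded −184.3°, following steadily).

Call:
play_rows(series=[{"x":0.001,"y":-0.015,"z":0,"roll":0,"claw":-1},{"x":0.002,"y":-0.03,"z":0,"roll":0,"claw":-1},{"x":0.004,"y":-0.046,"z":0,"roll":0,"claw":-1},{"x":0.006,"y":-0.061,"z":0,"roll":0,"claw":-1}])

```text
time_s: 28.72
ee_pos: [0.5058, 0.1509, 0.1402]
tcp_rot: [0.001, 0.996, 0.088, 0.0]
contact_force: [0.3, -7.9, 8.8]
opening: 0.0248
```

```bash
python3 -c "
from arc import *
report()"
```

```text
t 28.725 phi -184.55 r 69.93 z 0.1402 F out 0.5 F cw -7.9 fz 8.8 open 0.0248
```

Call:
play_rows(series=[{"x":0.001,"y":-0.01,"z":0,"roll":0,"claw":-1},{"x":0.001,"y":-0.02,"z":0,"roll":0,"claw":-1},{"x":0.001,"y":-0.02,"z":0,"roll":0,"claw":-1}])

```text
time_s: 29.1
ee_pos: [0.5058, 0.1511, 0.1401]
tcp_rot: [0.001, 0.996, 0.088, 0.0]
contact_force: [1.7, -8.8, 9.8]
opening: 0.0247
```

```bash
python3 -c "
from arc import *
report()"
```

```text
t 29.1 phi -184.69 r 69.96 z 0.1401 F out -0.8 F cw -8.9 fz 9.8 open 0.0247
```

Call:
play_rows(series=[{"x":0.001,"y":-0.01,"z":0,"roll":0,"claw":-1},{"x":0.001,"y":-0.02,"z":0,"roll":0,"claw":-1},{"x":0.002,"y":-0.03,"z":0,"roll":0,"claw":-1},{"x":0.002,"y":-0.03,"z":0,"roll":0,"claw":-1}])

```text
time_s: 29.6
ee_pos: [0.5057, 0.1515, 0.1401]
tcp_rot: [0.002, 0.996, 0.088, 0.0]
contact_force: [2.5, -10.7, 9.6]
opening: 0.0247
```

```bash
python3 -c "
from arc import *
report()
for i in range(3): viewer.get_image('side'); report()"
```

```text
t 29.6 phi -185.02 r 69.95 z 0.1401 F out -1.5 F cw -10.9 fz 9.6 open 0.0247
t 29.65 phi -185.02 r 69.99 z 0.1401 F out -0.7 F cw -11.6 fz 9.2 open 0.0247
t 29.7 phi -185.02 r 69.96 z 0.1402 F out -0.4 F cw -11.8 fz 9.3 open 0.0251
t 29.75 phi -185.05 r 69.99 z 0.1401 F out -0.2 F cw -11.6 fz 9.4 open 0.0251
```

Call:
play_rows(series=[{"x":0,"y":-0.01,"z":0,"roll":0,"claw":-1},{"x":0,"y":-0.01,"z":0,"roll":0,"claw":-1},{"x":0,"y":-0.01,"z":0,"roll":0,"claw":-1},{"x":0,"y":-0.01,"z":0,"roll":0,"claw":-1}])

```text
time_s: 30.25
ee_pos: [0.5057, 0.1517, 0.1401]
tcp_rot: [0.002, 0.996, 0.088, 0.0]
contact_force: [2.2, -12.8, 9.4]
opening: 0.0249
```

Call:
play_rows(series=[{"x":0,"y":0,"z":0,"roll":0,"claw":-1},{"x":0,"y":0,"z":0,"roll":0,"claw":-1},{"x":0,"y":0,"z":0,"roll":0,"claw":-1},{"x":0,"y":0,"z":0,"roll":0,"claw":-1},{"x":0,"y":0,"z":0,"roll":0,"claw":-1},{"x":0,"y":0,"z":0,"roll":0,"claw":-1}])

```text
time_s: 31.0
ee_pos: [0.5057, 0.1517, 0.1401]
tcp_rot: [0.002, 0.996, 0.088, 0.0]
contact_force: [1.7, -12.1, 9.1]
opening: 0.0247
```

```bash
python3 -c "
from arc import *
report()
for i in range(3): viewer.get_image('side'); report()"
```

```text
t 31.0 phi -185.13 r 70.0 z 0.1401 F out -0.6 F cw -12.2 fz 9.1 open 0.0247
t 31.05 phi -185.14 r 69.97 z 0.1401 F out -0.7 F cw -12.5 fz 9.0 open 0.0248
t 31.1 phi -185.13 r 69.98 z 0.1401 F out -0.9 F cw -11.7 fz 9.4 open 0.0246
t 31.15 phi -185.12 r 69.96 z 0.1401 F out -0.1 F cw -11.6 fz 9.1 open 0.0253
```

Call:
play_rows(series=[{"x":0,"y":0.02,"z":0,"roll":0,"claw":-1},{"x":0,"y":0.04,"z":0,"roll":0,"claw":-1},{"x":0,"y":0.06,"z":0,"roll":0,"claw":-1},{"x":0,"y":0.075,"z":0,"roll":0,"claw":-1},{"x":0,"y":0.075,"z":0,"roll":0,"claw":-1}])

```text
time_s: 31.78
ee_pos: [0.5059, 0.1507, 0.1402]
tcp_rot: [0.001, 0.996, 0.089, 0.0]
contact_force: [-0.7, -4.6, 8.9]
opening: 0.0246
```

```bash
python3 -c "
from arc import *
report()"
```

```text
t 31.775 phi -184.37 r 69.91 z 0.1402 F out 1.1 F cw -4.5 fz 8.9 open 0.0246
```

Call:
play_rows(series=[{"x":0,"y":0.015,"z":0,"roll":0,"claw":-1},{"x":0,"y":0.027,"z":0,"roll":0,"claw":-1},{"x":0,"y":0.027,"z":0,"roll":0,"claw":-1},{"x":0,"y":0.027,"z":0,"roll":0,"claw":-0.3},{"x":0,"y":0.027,"z":0,"roll":0,"claw":0.0},{"x":0,"y":0.027,"z":0,"roll":0,"claw":0.2},{"x":0,"y":0.027,"z":0,"roll":0,"claw":0.2}])

```text
time_s: 32.65
ee_pos: [0.5055, 0.1516, 0.1395]
tcp_rot: [0.0, 0.996, 0.09, -0.0]
contact_force: [-0.3, -0.8, 1.6]
opening: 0.0512
```

```bash
python3 -c "
from arc import *
report()"
```

```text
t 32.65 phi -185.06 r 70.15 z 0.1395 F out 0.4 F cw -0.8 fz 1.6 open 0.0512
```

Call:
play_rows(series=[{"x":0,"y":0,"z":-0.2,"roll":0,"claw":0.2},{"x":0,"y":0,"z":-0.8,"roll":0,"claw":0.2},{"x":0,"y":0,"z":-1.6,"roll":0,"claw":0.2},{"x":0,"y":0,"z":-2.4,"roll":0,"claw":0.2},{"x":0,"y":0,"z":-3.0,"roll":0,"claw":0.2},{"x":0,"y":0,"z":-3.2,"roll":0,"claw":0.2},{"x":0,"y":0,"z":-3.2,"roll":0,"claw":0.2},{"x":0,"y":0,"z":-3.2,"roll":0,"claw":0.2}])

```text
time_s: 33.65
ee_pos: [0.5051, 0.1514, 0.2667]
tcp_rot: [0.0, 0.996, 0.089, -0.001]
contact_force: [-0.1, -0.6, -0.8]
opening: 0.0514
```

Run:
```python
import sys; sys.argv=['','w9']
exec(open('meas.py').read())
si,sd=viewer.get_image('side'); cv2.imwrite('pics/s9.png',cv2.resize(si[140:310,240:420],None,fx=3.5,fy=3.5,interpolation=cv2.INTER_CUBIC)); cv2.imwrite('pics/s9full.png',si)
h=P[(P[...,2]>.180)&(P[...,2]<.195)]; h=h[np.hypot(h[:,0]-.505,h[:,1]-.152)<.03].astype(np.float32)
print('handle top',cv2.minEnclosingCircle(h[:,:2]*1000))
sP=cloud(sd,viewer.get_calibration('side')); q=sP.reshape(-1,3); a=np.radians(10.15);u=np.array([np.cos(a),np.sin(a)]);v=np.array([-u[1],u[0]])
e=q[:,:2]-[.6087,-.0294]; X=e@u;Y=e@v
w=(np.abs(Y)<.011)&(q[:,2]>.075)&(q[:,2]<.095)
print('trough tall pts x hist',np.histogram(X[w],bins=np.arange(-.09,.14,.01)))
```

```text
33.65 [0.5051 0.1514 0.2667] [-0.06 -0.6  -0.85]
tool x yaw 10.266696085951645 [-1.5e-03  4.0e-04 -1.0e+00]
handle top ((505.7752685546875, 149.907470703125), 12.982260704040527)
trough tall pts x hist (array([36, 38, 34, 31, 12,  0,  0,  0,  0,  0,  0,  0, 31, 34, 14,  0, 21,
       30, 10,  1,  1,  0]), array([-9.00000000e-02, -8.00000000e-02, -7.00000000e-02, -6.00000000e-02,
       -5.00000000e-02, -4.00000000e-02, -3.00000000e-02, -2.00000000e-02,
       -1.00000000e-02, -4.16333634e-17,  1.00000000e-02,  2.00000000e-02,
        3.00000000e-02,  4.00000000e-02,  5.00000000e-02,  6.00000000e-02,
        7.00000000e-02,  8.00000000e-02,  9.00000000e-02,  1.00000000e-01,
        1.10000000e-01,  1.20000000e-01,  1.30000000e-01]))
```

View pics/s9.png

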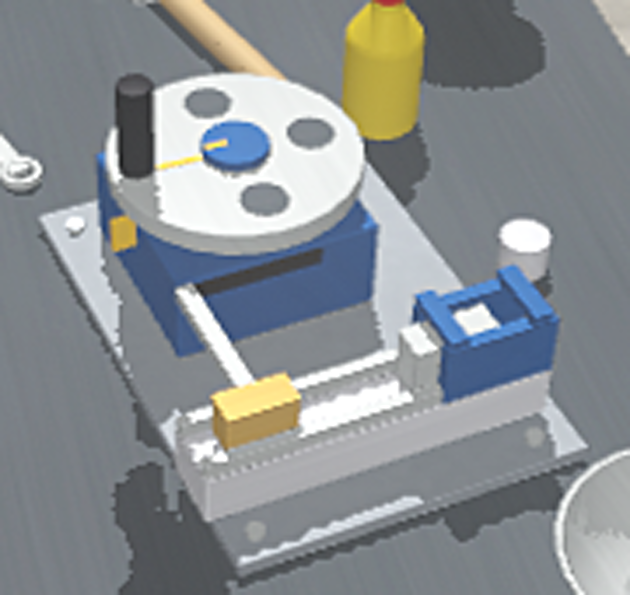

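View pics/w9.png

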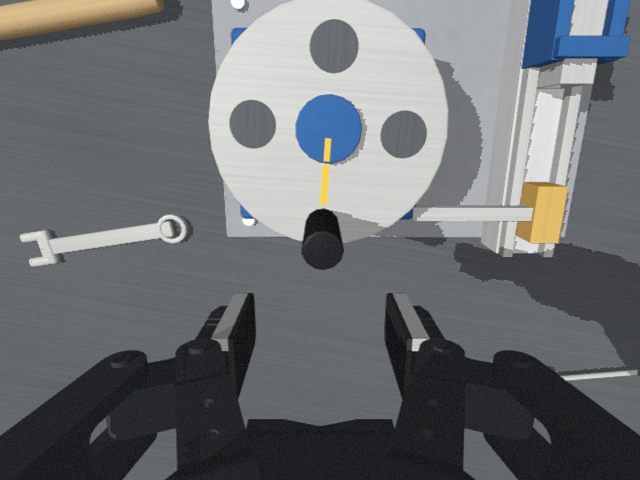

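View pics/s9full.png

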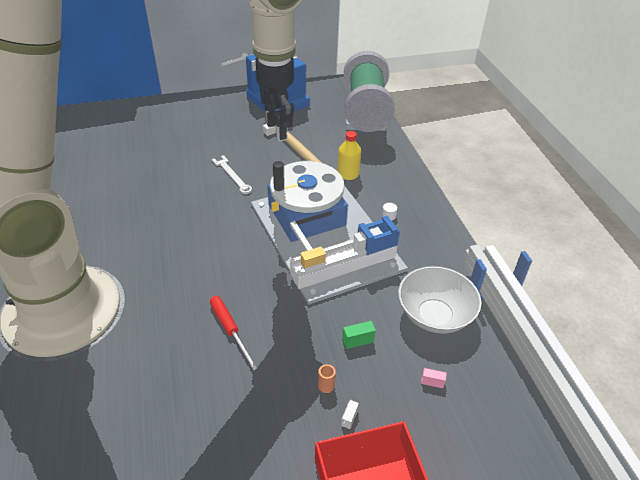

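```bash
python3 -c "
from cell import job,telemetry
print(job.finish_job(), telemetry.sense()['time_s'])"
```

```text
the job is handed in; nothing more can be done
the job is handed in; nothing more can be done
```

The job is done and handed in at about 34 s of the 72 s allowed; the hand-in gives no verdict.

**Placing the tube:** I took the larger plain steel tube, at side-view pixel (378, 378). I left the smaller steel piece and the green and pink ones where they were. I lowered it upright into the trough with its origin about 5 mm past the bay centre, then let go.

**Turning the wheel:** I gripped the black handle and turned it clockwise in one slow turn of about 11 s, then crept up to the stop. The push needed at most about 11 N at the readings between moves. The handle met the trip stop about 354° from where it started. I pressed at roughly 12 N for more than a second, eased off and opened the gripper. The arm was clear of everything when I handed the job in.

**Last checks:**
- **Tube:** it stands in the tunnel, spanning about x = 35 to 95 mm past the bay. That puts its centre near 66 mm, against the wanted 65 mm.
- **Pusher:** it is drawn back.
- **Handle:** it stands about 4° from the feeder's -x side, within the 12° limit. The camera puts it about 0.7° (0.9 mm) short of where the hand felt the stop. That is within measuring error, or the wheel sprang back slightly.
- **Other things:** those in view looked unmoved in the side picture. I compared that by eye and did not measure it.

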